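# Hold a slotted guide rail against its back stop for screwing

## Robot

A 6-joint arm with a two-finger parallel gripper is mounted at the origin on a cart in front of the work surface, level with it; the furniture and walls round the work are solid. World frame = base frame: x ahead of the robot, y to its left, z up, the work surface at z = 0. Lengths are in m, angles in rad, forces in N, time in s.
With the tool pointing down it reaches from about 0.3 to 0.95 m from the base axis. Payload 3.1 kg.
Tool frame: the origin (TCP) lies at the very end of the fingers, on their centre line; the grasp point (between the pads) lies 19 mm behind it; z points along the fingers, y is the direction in which the jaws open and shut (so a half turn about z gives the same grasp; the last joint's range is limited). The gripper opens to 85 mm and grips with 20 to 120 N. Pads are 22 mm wide; open, the fingers measure 114 mm over their backs; the gripper's body (76 mm by 85 mm) begins 54 mm behind the grasp point. The pads swing forward as they close: fully open they stand 13 mm farther back than shut.
Start: joints at [1.151, 0.308, 1.634, -0, 1.2, -0.07], TCP at [0.214, 0.587, 0.231] pointing down, gripper open.
Joint ranges: [-3.06, 3.06], [-0.79, 1.96], [0.05, 2.63], [-1.19, 4.34], [0.05, 2.64], [-2.94, 2.94]. Speed limits (rad/s): [2.79, 2.79, 3.14, 3.14, 3.14, 3.14].

## Interface

Orientations are given as a unit quaternion [w, x, y, z].
In Python, from plant import arm, viewer gives the robot as it stands.
- The arm moves only by the tool apply_moves, never from a script. Its argument "steps" is a list that holds one entry, the list of rows, each a list of 4 numbers: the shift along the tool's x, y, z in m, then the turn about the tool's z in units of 5 degrees (1.0 is 5 degrees). In form: [[[dx, dy, dz, yaw], ...]]. A call has 1 to 5 rows; each row shifts and turns the pose as measured when the row begins, along the tool's axes as they then stand; what a row does not reach is not made up. A row lasts 1/12 s, in which the tool goes at most 41.7 mm and 7.16 degrees, less where a joint would pass 70% of its speed; a pose out of reach is approached as far as the arm can. A call with a gripper value outside its range is refused whole. "claw" is the closure, from 0 (fully open) to 1 (shut), set as the call begins (left out, the last holds). The fingers move at their own pace and stop on an object; "grip_force" is the grip in N (left out, the last holds). Time passes only in rows, so rows that do not move let the fingers close. It gives the time, the measured TCP pose, the force and the opening at its end, in the units of the state.
- arm.state(): the state, without advancing time (a new reading comes with each control period).
- viewer.capture(name): name is "scene" or "top" or "wrist"; returns the picture (384x512x3 uint8, red, green, blue); there is no depth.
- viewer.camera_params(name): a dict with "K" (3x3 intrinsics, pixels), "world_to_cam" (4x4, takes a point from world to camera coordinates). Camera axes: x right, y down, z forward; pixel columns grow to the right and rows downward; lengths in m; the calibration is good to about 2 mm. A picture is of the moment at which its call begins: read the wrist's pose just before it. camera_params takes no time and is no camera call; for the wrist camera it gives the pose at the moment of the call.
- arm.close_job(): hands the job in, once; it reports no verdict.
The state is a dict: "time": time; "q": joint angles; "dq": joint speeds; "effort": joint torques, N m; "tcp_pos": TCP position; "eef_rot": TCP orientation; "contact_force": force on the tool from outside, world axes, zero at the start; "moment": the same for the moment, N m; "grip_width": finger opening in m.
Only numpy, scipy, OpenCV 4.12 (cv2) and the standard library are available. Lean on these libraries where they do the work, as an engineer would, in place of code of your own. Each camera call takes 0.05 s, during which the arm holds its last target.

## Task

Finish the stack-up for the bottle feeder's guide rail on the grey-blue stepped mounting foot: slip the loose tall brass bush over the bare pin of the low step and the loose short one over the bare pin of the high step, so that all four bushes come out level. Then lay the angle rail flat on the four bushes with its upright leg at the front, central from left to right, and push its rear edge squarely against the steel back stop with a steady, gentle force of about 10 N. Finish while still gripping and pushing it, so that a colleague can drive the screws; do not let go, do not slam the rail into the stop, and leave the bottle, mouse and cup where they are.

Things in the scene. Friction and masses are not known exactly. Their poses are not given: they have to be found in the camera images.
- foot: Fixed grey-blue stepped mounting foot, 114 x 170 mm. Origin at worktop level amid its four pins; x points from the low front step to the back stop, y left along the stop. Low step: x -48 to 0 mm, top 12 mm above the worktop; high step: x 0 to 66 mm, top 22 mm. Steel pins (9 mm thick, 10 mm tall, tapered tip) stand at y = +50 and -50 mm: at x = -22 mm on the low step, +22 mm on the high one.
- back_stop: Fixed plain steel back stop standing on the foot, 166 mm long, 14 mm thick, top 62 mm above the worktop. Its origin is at worktop level in the middle of its flat front face, which lies 52 mm along +x of the foot's origin and looks to the foot's -x. Rigid.
- low_right_pin (a point): Foot of the bare pin on the low step (foot frame x -22, y -50, z 12 mm): the centre of the seat for the tall bush.
- high_left_pin (a point): Foot of the bare pin on the high step (foot frame x +22, y +50, z 22 mm): the centre of the seat for the short bush. The other two pins already carry their bushes.
- tall_bush_mid (a point): Centre, half-way up, of the loose tall bush: brass sleeve standing upright, 22 mm outside, 12 mm bore right through, 35 mm tall, 42 g. Seated it is 29.5 mm above the worktop.
- short_bush_mid (a point): Centre, half-way up, of the loose short bush: brass sleeve standing upright, 22 mm outside, 12 mm bore right through, 25 mm tall, 30 g. Seated it is 34.5 mm above the worktop.
- fitted_tall_mid (a point): Centre of the tall bush already on the left pin of the low step (same size as the loose tall one; free to lift off).
- fitted_short_mid (a point): Centre of the short bush already on the right pin of the high step (same size as the loose short one). The tops of all four seated bushes are 47 mm above the worktop.
- rail_leg (a point): Grasp point of the loose aluminium angle rail (0.2 to 0.33 kg, lies flat): middle of its upright leg, 44 mm above the underside. Leg: 10 mm thick (x), 150 mm long (y), top at 62 mm, white strip on its front; it is the rail's front edge. Base leg behind it (+x): 6 mm thick, slotted. x points to the rear edge, 85 mm behind this point (front face 5 mm before it); y along the rail, z up.
- rail_rear_edge (a point): Middle of the rail's rear edge, 3 mm above the underside (50 mm above the worktop when the rail lies on the bushes): this edge goes against the stop.
- bench_bottle: Bystander: white bottle 43 mm wide, 98 mm tall; origin under its centre.
- mouse: Bystander: black computer mouse 112 x 63 x 36 mm; origin under its centre.
- dosing_cup: Bystander: white plastic cup 67 mm wide, 68 mm tall; origin under its centre.

How it is judged:
On the way:
1. both loose bushes stand released on their own pins: the tall one on the low step, the short one on the high step (distance between tall_bush_mid and low_right_pin below 0.0205 m and horizontal distance between tall_bush_mid and low_right_pin below 0.0035 m and distance between short_bush_mid and high_left_pin below 0.0155 m and horizontal distance between short_bush_mid and high_left_pin below 0.0035 m and contact force between the fingers and tall_bush below 0.1 N and contact force between the fingers and short_bush below 0.1 N), for 0.2 s.
At the end, for the whole second after the job is handed in: Loose bushes on their pins within 3.5 mm, fitted ones still seated; rail on all four (2.5 mm height, 1.7 deg), leg in front, within 5 mm of the middle and 1.1 deg of square; it bears on the back stop with 5 to 18 N, still gripped, at rest (distance between tall_bush_mid and low_right_pin below 0.0205 m and horizontal distance between tall_bush_mid and low_right_pin below 0.0035 m and distance between short_bush_mid and high_left_pin below 0.0155 m and horizontal distance between short_bush_mid and high_left_pin below 0.0035 m and z of fitted_tall_mid in the frame of foot below 0.0325 m and z of fitted_short_mid in the frame of foot below 0.0375 m and z of rail_rear_edge in the frame of foot between 0.0475 and 0.0525 m and angle between rail_leg's own z axis and vertical below 0.03 rad and y of rail_rear_edge in the frame of foot between -0.005 and 0.005 m and angle between the x axis of rail_leg and the x axis of foot, either way round below 0.02 rad and x of rail_leg in the frame of foot below -0.028 m and contact force between rail and back_stop between 5 and 18 N and contact force between the fingers and rail above 3 N and linear speed of rail below 0.01 m/s); the arm keeps its last pose, push and grip.
It fails at once if the rail is slammed or forced against the back stop (over 40 N) (contact force between rail and back_stop above 40 N).
It fails at once if the bottle, mouse or cup is pushed more than 2 cm from its place (distance of any of bench_bottle, mouse, dosing_cup from where it was at the start of the episode above 0.02 m).
It also fails if it takes over 69 s, if anything falls off the work surface, if the arm or the gripper's body presses on something with over 40 N, if the wrist force passes 120 N, or if a joint passes its speed limit or range.

## Working session

There is one attempt and no reset: what is moved stays moved. The work goes in short steps, Python scripts to look and compute and a tool call to move; the robot and the scene stay as the last step left them, time stands still between calls to the robot, and variables do not carry over. Pictures are saved under pics/ and viewed, and the job is handed in when it is done.

Besides the shell and the picture viewer there is one more tool, called after "Call:" as a command line: name --argument value ..., lists and objects as JSON in quotes. apply_moves: Moves the arm, as the interface text tells. Its arguments: {"type":"object","properties":{"steps":{"type":"array"},"claw":{"type":"number"},"grip_force":{"type":"number"}},"required":["steps"]}

```bash
ls; mkdir -p pics; python3 - <<'E'
from plant import arm, viewer
import cv2, json
s=arm.state(); print(s)
for n in ("scene","top","wrist"):
    im=viewer.capture(n); cv2.imwrite(f"pics/{n}0.png",im[:,:,::-1])
    p=viewer.camera_params(n); print(n,p)
E
```

```text
pics
{'time': 0.0, 'q': array([ 1.15129447e+00,  3.08991286e-01,  1.63516490e+00, -5.64103557e-08,
        1.19971964e+00, -6.96623328e-02]), 'dq': array([-2.14534277e-03, -8.88299482e-04, -1.02741059e-05, -8.21540860e-04,
        1.04712640e-03,  5.85527105e-04]), 'effort': array([-7.68973368e-04, -4.15264499e+01, -2.76661384e+01, -1.00971279e-04,
        1.02556741e-02, -4.77214684e-06]), 'tcp_pos': array([0.21388798, 0.58639554, 0.23006594]), 'eef_rot': array([-2.76410662e-04,  1.74029000e-01,  9.84739866e-01, -1.10761758e-03]), 'contact_force': array([-0.43067559,  0.4329534 , -0.26115001]), 'moment': array([0.04957115, 0.03480343, 0.01475598]), 'grip_width': 0.08566155756390156}
scene {'K': array([[453.51709146,   0.        , 258.31282114],
       [  0.        , 453.51709146, 187.13347974],
       [  0.        ,   0.        ,   1.        ]]), 'world_to_cam': array([[ 0.69526373, -0.71831887, -0.02502694, -0.30067363],
       [-0.37978345, -0.33758615, -0.86127819,  0.30152763],
       [ 0.61022363,  0.6083203 , -0.50751702,  1.19101787],
       [ 0.        ,  0.        ,  0.    
[... 177 characters left out ...]
     ]]), 'world_to_cam': array([[-0.01241255, -0.99989143, -0.00794103,  0.11046231],
       [-0.98056754,  0.0137269 , -0.19570098,  0.57686299],
       [ 0.19578874,  0.00535757, -0.98063146,  1.66484943],
       [ 0.        ,  0.        ,  0.        ,  1.        ]])}
wrist {'K': array([[270.77290384,   0.        , 251.87433687],
       [  0.        , 270.77290384, 189.07996598],
       [  0.        ,   0.        ,   1.        ]]), 'world_to_cam': array([[ 0.34288374,  0.93937693, -0.00131312, -0.62352793],
       [ 0.89321717, -0.32560143,  0.31007548, -0.04133023],
       [ 0.2908502 , -0.10749274, -0.95071104,  0.38005114],
       [ 0.        ,  0.        ,  0.        ,  1.        ]])}
```

View pics/scene0.png

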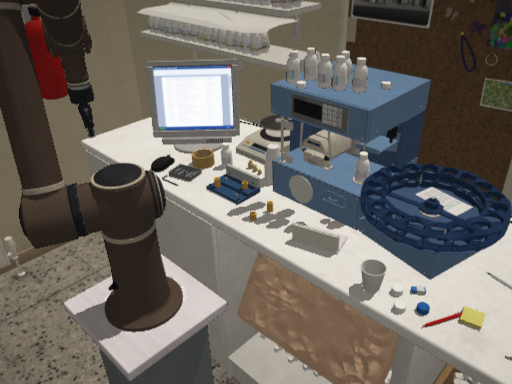

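View pics/top0.png

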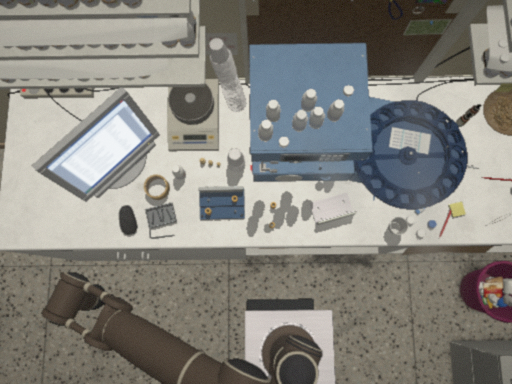

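View pics/wrist0.png

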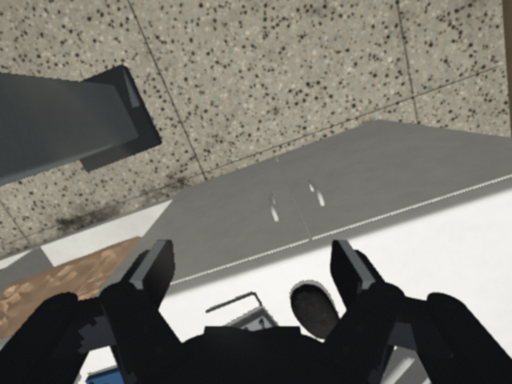

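```bash
cat > h.py <<'E'
import numpy as np, cv2
from plant import arm, viewer
def ray(p,uv,z):
    K=p["K"];M=p["world_to_cam"];R=M[:3,:3];t=M[:3,3]
    c=-R.T@t; d=R.T@np.linalg.solve(K,[uv[0],uv[1],1.]); return c+d*(z-c[2])/d[2]
def proj(p,X):
    c=p["world_to_cam"]@np.append(X,1); u=p["K"]@c[:3]; return u[:2]/u[2]
E
python3 - <<'E'
from h import *
im=cv2.imread("pics/top0.png"); c=im[170:250,180:370]; cv2.imwrite("pics/top0c.png",cv2.resize(c,None,fx=4.2,fy=4.2,interpolation=cv2.INTER_CUBIC))
im=cv2.imread("pics/scene0.png"); c=im[130:260,190:360]; cv2.imwrite("pics/scene0c.png",cv2.resize(c,None,fx=4.5,fy=4.5,interpolation=cv2.INTER_CUBIC))
p=viewer.camera_params("top")
for n,uv,z in [("foot",(222,205),.012),("b1",(273,206),.03),("b2",(272,225),.02),("rail",(333,208),.01),("mouse",(128,220),.02)]: print(n,ray(p,uv,z))
E
```

```text
foot [0.54123855 0.24248054 0.012     ]
b1 [0.53168858 0.04974966 0.03      ]
b2 [0.46143938 0.05456095 0.02      ]
rail [ 0.52428318 -0.17752057  0.01      ]
mouse [0.48757963 0.59480993 0.02      ]
```

View pics/top0c.png

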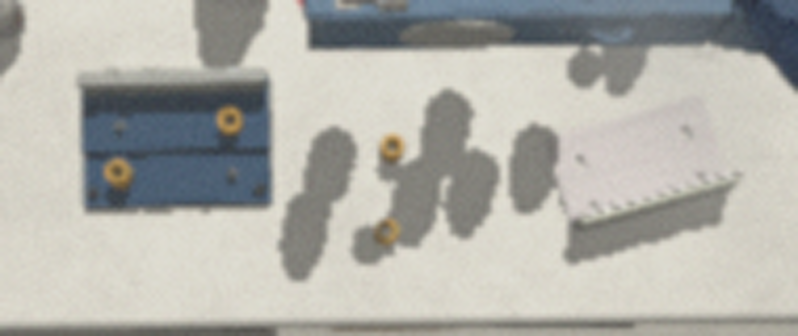

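View pics/scene0c.png

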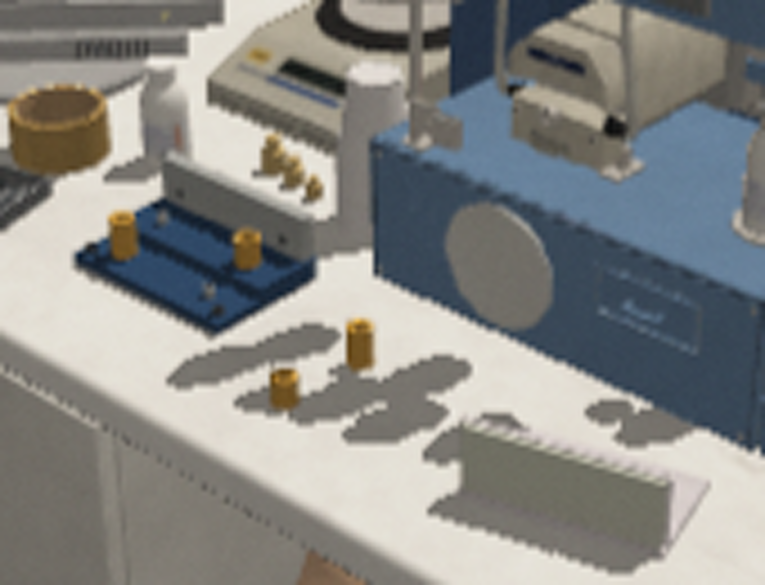

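```bash
python3 - <<'E'
from h import *
from scipy.spatial.transform import Rotation as Ro
np.set_printoptions(precision=4,suppress=True)
s=arm.state(); q=s["eef_rot"]; R=Ro.from_quat([q[1],q[2],q[3],q[0]]).as_matrix(); print(R)
p=viewer.camera_params("wrist"); M=p["world_to_cam"]; c=-M[:3,:3].T@M[:3,3]; print("cam",c, "in tool",R.T@(c-s["tcp_pos"])); print("axes in tool\n",R.T@M[:3,:3].T)
t=viewer.camera_params("top")
# foot corners in top crop px ->(u/4.2+180, v/4.2+170)
for n,uv,z in [("stopL",(83,82),.062),("stopR",(268,80),.062),("frontL",(87,210),.012),("frontR",(270,205),.012),("fittall",(118,172),.047),("fitshort",(229,121),.047),("tall",(392,147),.035),("short",(386,231),.025),("railFL",(580,222),.062),("railFR",(740,178),.062),("railBL",(557,150),.006),("railBR",(700,98),.006)]:
    print(n,ray(t,(uv[0]/4.2+180-.4,uv[1]/4.2+170-.4),z))
E
```

```text
[[-0.9394  0.3427 -0.0007]
 [ 0.3427  0.9394 -0.0017]
 [ 0.0001 -0.0018 -1.    ]]
cam [0.1402 0.6131 0.3733] in tool [ 0.0784 -0.0006 -0.143 ]
axes in tool
 [[-0.0002 -0.9507 -0.3102]
 [ 1.     -0.0004  0.0004]
 [-0.0005 -0.3102  0.9507]]
stopL [0.5935 0.3224 0.062 ]
stopR [0.593 0.159 0.062]
frontL [0.4866 0.3241 0.012 ]
frontR [0.4889 0.1598 0.012 ]
fittall [0.515  0.2925 0.047 ]
fitshort [0.5595 0.1944 0.047 ]
tall [0.5361 0.05   0.035 ]
short [0.4623 0.0565 0.025 ]
railFL [ 0.4632 -0.1113  0.062 ]
railFR [ 0.4999 -0.2521  0.062 ]
railBL [ 0.5363 -0.0998  0.006 ]
railBR [ 0.5824 -0.2312  0.006 ]
```

Call:
apply_moves --steps '[[[-0.02,-0.035,0,-1],[-0.02,-0.035,0,-1],[-0.02,-0.035,0,-1],[-0.02,-0.035,0,-1],[-0.025,-0.03,0,0]]]' --claw 0.3 --grip_force 40

```text
time: 0.57
tcp_pos: [0.2842, 0.4028, 0.2253]
eef_rot: [-0.003, -0.014, 1.0, -0.002]
contact_force: [0.9, 0.8, -0.1]
grip_width: 0.0599
```

Call:
apply_moves --steps '[[[-0.025,-0.033,0,0.3],[-0.025,-0.033,0,0],[-0.025,-0.033,0,0],[-0.025,-0.033,0,0],[-0.025,-0.033,0,0]]]'

```text
time: 0.98
tcp_pos: [0.4087, 0.2352, 0.2244]
eef_rot: [-0.003, -0.003, 1.0, -0.002]
contact_force: [0.4, -0.6, -0.3]
grip_width: 0.0597
```

Call:
apply_moves --steps '[[[-0.015,-0.035,0,0],[-0.015,-0.035,0,0],[0,0,0,0],[0,0,0,0]]]'

```text
time: 1.32
tcp_pos: [0.4445, 0.1545, 0.2245]
eef_rot: [-0.001, 0.003, 1.0, -0.003]
contact_force: [0.1, 0.4, 0.3]
grip_width: 0.0598
```

```bash
cat > snap.py <<'E'
import sys,pickle
from h import *
n=sys.argv[1]; name=sys.argv[2] if len(sys.argv)>2 else "wrist"
p=viewer.camera_params(name); im=viewer.capture(name)
s=arm.state(); print(s["time"],s["tcp_pos"].round(4),s["eef_rot"].round(4),s["grip_width"].round(4),s["contact_force"].round(2))
cv2.imwrite(f"pics/{n}.png",im[:,:,::-1]); pickle.dump(p,open(f"pics/{n}.pkl","wb"))
E
python3 snap.py w1
```

```text
Traceback (most recent call last):
  File "snap.py", line 5, in <module>
    s=arm.state(); print(s["time"],s["tcp_pos"].round(4),s["eef_rot"].round(4),s["grip_width"].round(4),s["contact_force"].round(2))
                                                                               ^^^^^^^^^^^^^^^^^^^^^
AttributeError: 'float' object has no attribute 'round'
```

```bash
sed -i 's/s\["grip_width"\].round(4)/round(s["grip_width"],4)/' snap.py; python3 snap.py w1
```

```text
1.4167 [0.444  0.1559 0.2245] [-0.0011  0.001   1.     -0.0028] 0.0598 [-0.66  0.71  0.  ]
```

View pics/w1.png

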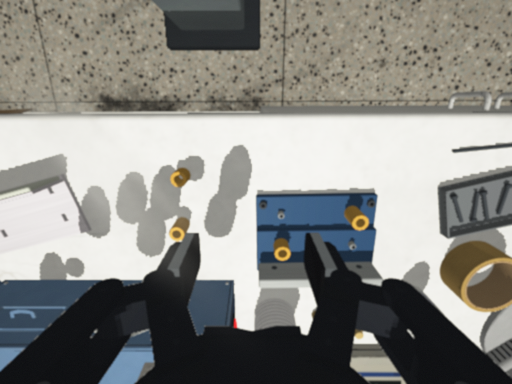

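```bash
python3 - <<'E'
from h import *
im=cv2.imread("pics/w1.png")
cv2.imwrite("pics/w1a.png",cv2.resize(im[180:285,240:390],None,fx=5,fy=5,interpolation=cv2.INTER_CUBIC))
cv2.imwrite("pics/w1b.png",cv2.resize(im[140:275,0:220],None,fx=3.6,fy=3.6,interpolation=cv2.INTER_CUBIC))
E
```

```text
(no output)
```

View pics/w1a.png

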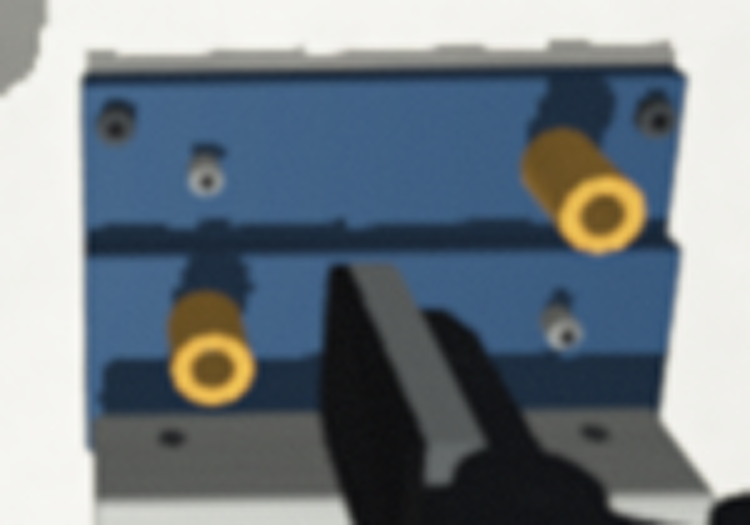

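View pics/w1b.png

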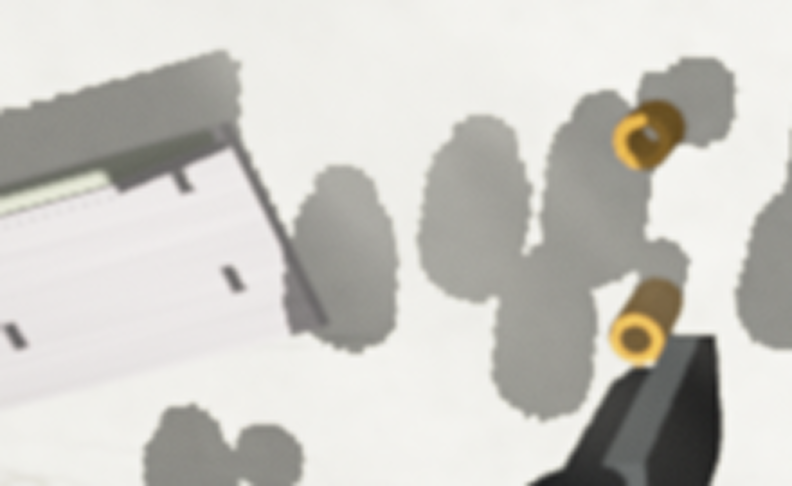

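```bash
cat > foot.py <<'E'
from h import *
import pickle
from scipy.optimize import least_squares
np.set_printoptions(precision=4,suppress=True)
p=pickle.load(open("pics/w1.pkl","rb"))
S=lambda u,v:np.array([(u+.5)/5-.5+240,(v+.5)/5-.5+180])
obs=[((-.022,.05,.047),S(603,214)),((.022,-.05,.047),S(212,369)),((-.022,-.05,.022),S(207,180)),((.022,.05,.032),S(565,332)),
((-.048,-.085,.012),S(84,76)),((-.048,.085,.012),S(685,76))]
def F(v,o=obs):
    c,s=np.cos(v[2]),np.sin(v[2]); r=[]
    for X,uv in o:
        W=[v[0]+c*X[0]-s*X[1],v[1]+s*X[0]+c*X[1],X[2]+(v[3] if len(v)>3 else 0)]
        r.append(proj(p,W)-uv)
    return np.array(r).ravel()
for v0 in ([.537,.243,0],[.537,.243,0,0]):
    r=least_squares(F,v0); print(r.x,"\n",r.fun.reshape(-1,2))
S2=lambda u,v:np.array([(u+.5)/3.6-.5,(v+.5)/3.6-.5+140])
print("short",ray(p,S2(640,140),.025)); print("tall",ray(p,S2(638,338),.035))
E
python3 foot.py
```

```text
[0.5381 0.2426 0.0069] 
 [[-0.1282  0.0961]
 [-0.1109 -0.5472]
 [-0.1563 -0.2777]
 [-0.0892  0.6949]
 [-1.0038  0.6133]
 [ 1.4922 -0.3769]]
[ 0.5395  0.2434  0.0075 -0.0031] 
 [[-0.5283  0.0362]
 [ 0.2451 -0.8521]
 [ 0.1831 -0.2345]
 [-0.3761  0.4229]
 [-0.4463  0.8481]
 [ 0.9481 -0.1922]]
short [0.4625 0.0546 0.025 ]
tall [0.5377 0.0498 0.035 ]
```

Call:
apply_moves --steps '[[[-0.019,-0.021,0.027,0],[-0.019,-0.021,0.027,0],[-0.019,-0.021,0.027,0],[-0.019,-0.021,0.027,0],[-0.019,-0.021,0.024,0]]]'

```text
time: 1.83
tcp_pos: [0.5448, 0.0617, 0.0964]
eef_rot: [0.007, -0.009, 1.0, 0.001]
contact_force: [0.2, 0.2, 0.7]
grip_width: 0.0595
```

Call:
apply_moves --steps '[[[0,0,0,0],[0,0,0,0],[0,0,0,0]]]'

```text
time: 2.08
tcp_pos: [0.5422, 0.0631, 0.0888]
eef_rot: [0.001, -0.01, 1.0, 0.001]
contact_force: [0.3, 0.1, 0.3]
grip_width: 0.0596
```

```bash
python3 snap.py w2
```

```text
2.1333 [0.5422 0.0635 0.0893] [ 0.001  -0.01    0.9999  0.0012] 0.0598 [ 0.44  0.73 -0.3 ]
```

View pics/w2.png

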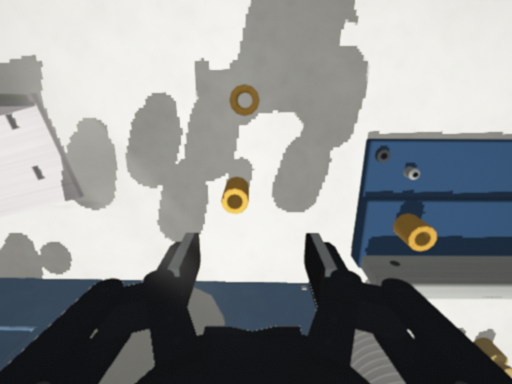

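```bash
cat > crop.py <<'E'
import sys,cv2
n,u0,v0,u1,v1,f,o=sys.argv[1],*map(int,sys.argv[2:6]),float(sys.argv[6]),sys.argv[7]
im=cv2.imread(f"pics/{n}.png"); cv2.imwrite(f"pics/{o}.png",cv2.resize(im[v0:v1,u0:u1],None,fx=f,fy=f,interpolation=cv2.INTER_CUBIC))
E
cat > ell.py <<'E'
# fit ellipse to bright brass top ring near a pixel
import sys,pickle
from h import *
from scipy import ndimage
def ring(n,uv,z,win=24,lo=(15,120,170)):
    im=cv2.imread(f"pics/{n}.png"); p=pickle.load(open(f"pics/{n}.pkl","rb"))
    u0,v0=int(uv[0]-win),int(uv[1]-win); c=im[v0:v0+2*win,u0:u0+2*win]
    c=cv2.resize(c,None,fx=6,fy=6,interpolation=cv2.INTER_CUBIC)
    h=cv2.cvtColor(c,cv2.COLOR_BGR2HSV); m=cv2.inRange(h,lo,(35,255,255))
    cs,_=cv2.findContours(m,cv2.RETR_EXTERNAL,cv2.CHAIN_APPROX_NONE); k=max(cs,key=cv2.contourArea)
    e=cv2.fitEllipse(cv2.convexHull(k)); u=(e[0][0]+.5)/6-.5+u0; v=(e[0][1]+.5)/6-.5+v0
    X=ray(p,(u,v),z); print(n,"px",round(u,2),round(v,2),"axes",np.round(np.array(e[1])/6,1),"world",X.round(4)); return X
if __name__=="__main__":
    n=sys.argv[1]
    for a in sys.argv[2:]:
        u,v,z=map(float,a.split(",")); ring(n,(u,v),z)
E
python3 ell.py w2 235,201,.035 245,99,.025 421,240,.047
python3 ell.py w1 360,223,.047 282,254,.047 177,234,.035 177,178,.025
python3 crop.py w2 220 85 450 260 3.4 w2c
```

```text
w2 px 234.45 200.37 axes [24.8 26.3] world [0.5372 0.0488 0.035 ]
w1 px 359.93 222.36 axes [14.6 17. ] world [0.5156 0.2923 0.047 ]
w1 px 282.11 253.25 axes [13.8 15.9] world [0.5611 0.1931 0.047 ]
w1 px 176.73 233.28 axes [13.  15.1] world [0.5373 0.0497 0.035 ]
w1 px 176.24 178.7 axes [12.1 14.6] world [0.4627 0.053  0.025 ]Traceback (most recent call last):
  File "ell.py", line 16, in <module>
    u,v,z=map(float,a.split(",")); ring(n,(u,v),z)
                                   ~~~~^^^^^^^^^^^
  File "ell.py", line 10, in ring
    cs,_=cv2.findContours(m,cv2.RETR_EXTERNAL,cv2.CHAIN_APPROX_NONE); k=max(cs,key=cv2.contourArea)
                                                                        ~~~^^^^^^^^^^^^^^^^^^^^^^^^
ValueError: max() iterable argument is empty
```

View pics/w2c.png

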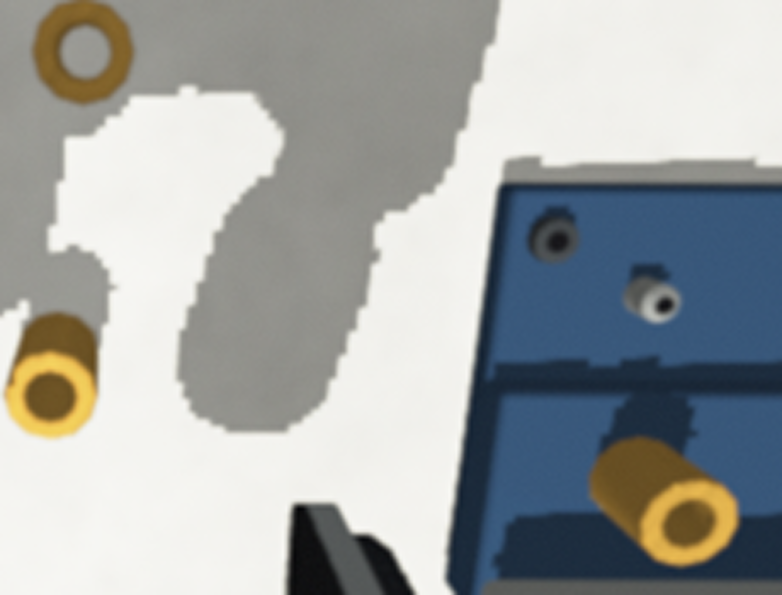

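Call:
apply_moves --steps '[[[0.005,-0.0147,0,0.15],[0,0,0.03,0],[0,0,0.025,0],[0,0,0.015,0],[0,0,0,0]]]'

```text
time: 2.55
tcp_pos: [0.5416, 0.0527, 0.0272]
eef_rot: [0.01, -0.008, 1.0, 0.001]
contact_force: [-0.6, 0.4, -0.0]
grip_width: 0.0602
```

```bash
python3 snap.py w3; python3 - <<'E'
from h import *
import pickle
p=pickle.load(open("pics/w2.pkl","rb"));print(ray(p,(414.06,173.8),.022))
E
```

```text
2.6 [0.5425 0.0527 0.0285] [ 0.0105 -0.0075  0.9999  0.0013] 0.0596 [0.38 0.   0.07]
[0.51670092 0.19187961 0.022     ]
```

View pics/w3.png

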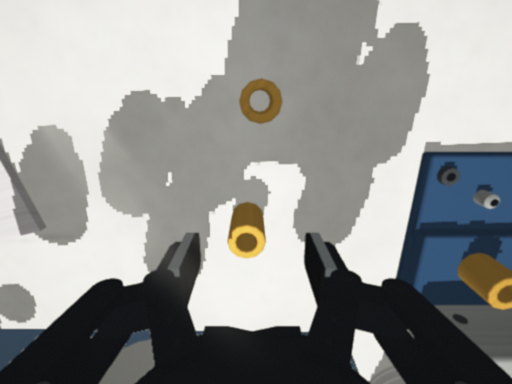

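```bash
python3 ell.py w3 247,241,.035
```

```text
w3 px 246.21 241.01 axes [32.3 36.9] world [0.5375 0.0486 0.035 ]
```

Call:
apply_moves --steps '[[[0.002,-0.002,0.006,0],[0.002,-0.001,0.006,0],[0.001,0,0.004,0],[0,0,0,0],[0,0,0,0]]]'

```text
time: 3.02
tcp_pos: [0.5413, 0.0501, 0.0177]
eef_rot: [0.016, -0.008, 1.0, 0.001]
contact_force: [-0.4, 0.9, -0.1]
grip_width: 0.0596
```

Call:
apply_moves --steps '[[[0,0,0,0],[0,0,0,0],[0,0,0,0]]]'

```text
time: 3.27
tcp_pos: [0.5422, 0.0501, 0.0188]
eef_rot: [0.017, -0.008, 1.0, 0.001]
contact_force: [-0.8, 0.6, -0.2]
grip_width: 0.0599
```

Call:
apply_moves --steps '[[[0.006,-0.002,0.012,0],[0.001,0,0.003,0],[0,0,0,0],[0,0,0,0]]]'

```text
time: 3.6
tcp_pos: [0.5374, 0.048, 0.0043]
eef_rot: [0.018, -0.008, 1.0, 0.001]
contact_force: [-0.5, 0.9, -1.5]
grip_width: 0.0601
```

Call:
apply_moves --steps '[[[0,0,-0.005,0],[0,0,0,0],[0,0,0,0],[0,0,0,0],[0,0,0,0]]]' --claw 0.9 --grip_force 30

```text
time: 4.02
tcp_pos: [0.5391, 0.0483, 0.0115]
eef_rot: [0.02, -0.008, 1.0, 0.001]
contact_force: [-0.4, -1.0, -0.7]
grip_width: 0.0194
```

Call:
apply_moves --steps '[[[0,0,0,0],[0,0,0,0],[0,0,0,0],[0,0,0,0],[0,0,0,0]]]'

```text
time: 4.43
tcp_pos: [0.5391, 0.0483, 0.0115]
eef_rot: [0.02, -0.008, 1.0, 0.001]
contact_force: [-0.7, 0.1, -0.9]
grip_width: 0.0195
```

Call:
apply_moves --steps '[[[0,0,-0.03,0],[0,0,-0.03,0],[0,0,-0.01,0],[0,0,0,0],[0,0,0,0]]]'

```text
time: 4.85
tcp_pos: [0.5338, 0.048, 0.0805]
eef_rot: [0.017, -0.008, 1.0, 0.001]
contact_force: [0.4, 0.1, -1.2]
grip_width: 0.0194
```

```bash
python3 snap.py w4
```

```text
4.9 [0.5337 0.048  0.0802] [ 0.0164 -0.0083  0.9998  0.0013] 0.0192 [-0.13  0.13  0.67]
```

View pics/w4.png

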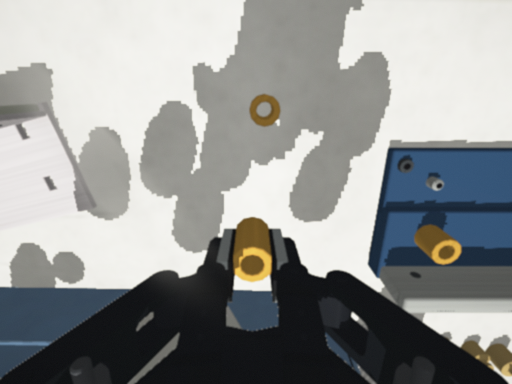

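```bash
python3 ell.py w4 254,263,.1037; python3 crop.py w4 390 130 490 230 6 w4c
```

```text
w4 px 252.51 263.95 axes [34.3 38.9] world [0.5337 0.0474 0.1037]
```

View pics/w4c.png

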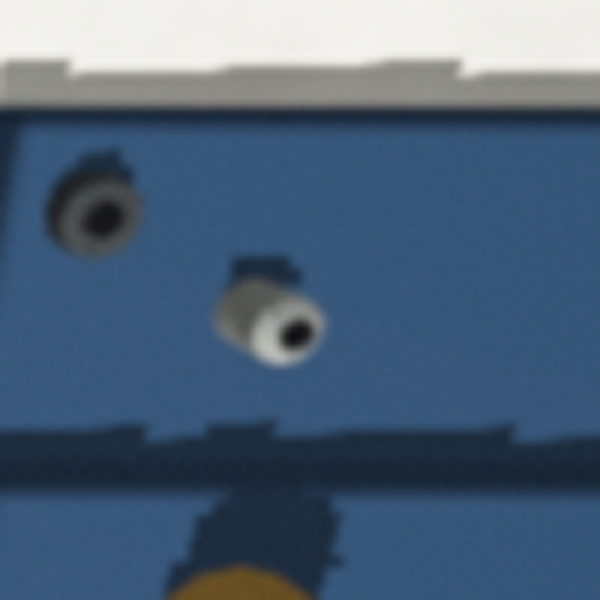

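Call:
apply_moves --steps '[[[0.004,0.036,0,0],[0.004,0.036,0,0],[0.004,0.036,0,0.15],[0.003,0.03,0,0],[0,0,0,0]]]'

```text
time: 5.32
tcp_pos: [0.5146, 0.1869, 0.0734]
eef_rot: [0.013, 0.003, 1.0, 0.0]
contact_force: [-0.1, 1.2, -0.1]
grip_width: 0.0191
```

Call:
apply_moves --steps '[[[0,0,0,0],[0,0,0,0]]]'

```text
time: 5.48
tcp_pos: [0.5122, 0.1879, 0.0703]
eef_rot: [0.011, 0.001, 1.0, -0.0]
contact_force: [0.7, 0.3, -0.3]
grip_width: 0.0187
```

```bash
python3 snap.py w5;python3 - <<'E'
from h import *
import pickle
p=pickle.load(open("pics/w4.pkl","rb"));print(ray(p,(438.4,184.9),.022))
E
```

```text
5.5333 [0.5119 0.1874 0.0701] [ 1.050e-02  1.300e-03  9.999e-01 -5.000e-04] 0.019 [ 0.18  0.64 -0.65]
[0.51696816 0.19218131 0.022     ]
```

View pics/w5.png

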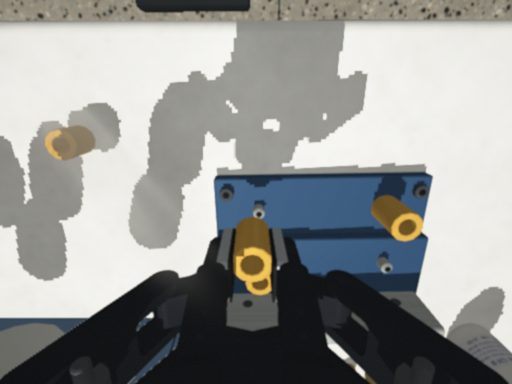

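```bash
python3 ell.py w5 252,262,.0936; python3 crop.py w5 200 170 320 300 4.5 w5c
```

```text
w5 px 254.44 268.0 axes [38.8 45.4] world [0.5148 0.1884 0.0936]
```

View pics/w5c.png

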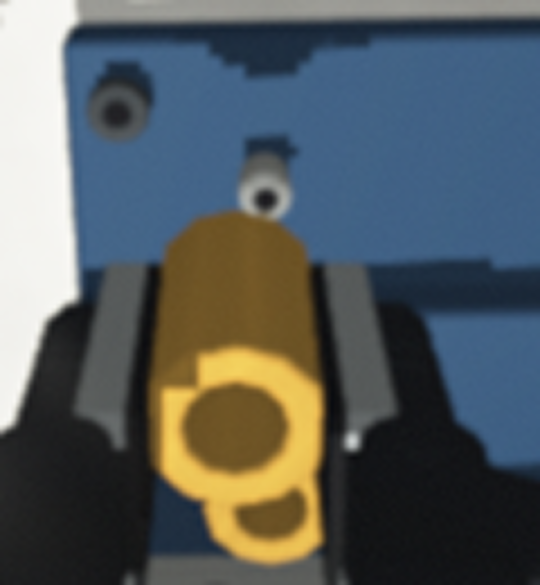

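```bash
python3 - <<'E'
from h import *
import pickle
p=pickle.load(open("pics/w5.pkl","rb"));print(ray(p,(258.7,214.1),.022),ray(p,(253.2,264.3),.0936))
E
```

```text
[0.51721111 0.1922752  0.022     ] [0.51252947 0.18777061 0.0936    ]
```

Call:
apply_moves --steps '[[[-0.005,0.0045,0.006,0],[-0.001,0.001,0.012,0],[0,0,0.008,0],[0,0,0,0],[0,0,0,0]]]'

```text
time: 5.95
tcp_pos: [0.5191, 0.1889, 0.0396]
eef_rot: [0.009, 0.004, 1.0, -0.001]
contact_force: [-0.0, -0.0, -0.6]
grip_width: 0.0191
```

```bash
python3 snap.py w6; python3 crop.py w6 200 170 320 300 4.5 w6c
```

```text
6.0 [0.5188 0.1887 0.0395] [ 0.009   0.0043  0.9999 -0.0014] 0.0189 [-0.15 -0.11 -0.83]
```

View pics/w6c.png

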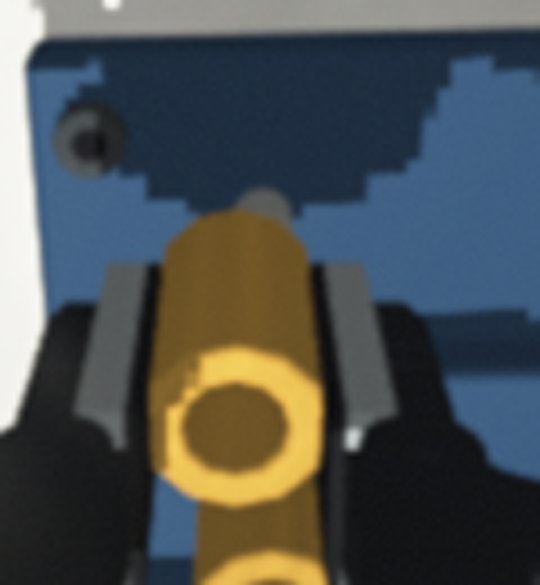

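Call:
apply_moves --steps '[[[0.003,0.0045,0,0],[0,0,0,0],[0,0,0,0],[0,0,0,0]]]'

```text
time: 6.33
tcp_pos: [0.5158, 0.1933, 0.0399]
eef_rot: [0.009, 0.005, 1.0, -0.001]
contact_force: [-0.6, 0.4, -0.1]
grip_width: 0.019
```

Call:
apply_moves --steps '[[[-0.001,-0.0014,0,0],[0,0,0,0],[0,0,0,0],[0,0,0,0]]]'

```text
time: 6.67
tcp_pos: [0.5177, 0.1922, 0.0411]
eef_rot: [0.01, 0.004, 1.0, -0.001]
contact_force: [-0.2, 0.3, -0.6]
grip_width: 0.0192
```

```bash
python3 snap.py w7; python3 crop.py w7 200 170 320 300 4.5 w7c;python3 crop.py w7 120 170 420 370 2.6 w7d
```

```text
6.7167 [0.5177 0.1922 0.0411] [ 1.040e-02  4.500e-03  9.999e-01 -9.000e-04] 0.0189 [-0.34 -0.71 -0.79]
```

View pics/w7c.png

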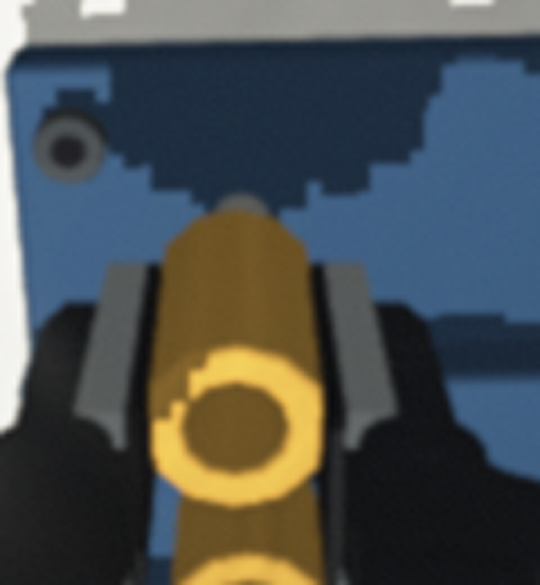

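Call:
apply_moves --steps '[[[0.0005,0,0.008,0],[0,0,0.004,0],[0,0,0,0],[0,0,0,0]]]'

```text
time: 7.05
tcp_pos: [0.5173, 0.1922, 0.0278]
eef_rot: [0.01, 0.005, 1.0, -0.001]
contact_force: [-0.2, 0.1, -0.4]
grip_width: 0.0189
```

Call:
apply_moves --steps '[[[0,0,0.004,0],[0,0,0.002,0],[0,0,0,0],[0,0,0,0]]]'

```text
time: 7.38
tcp_pos: [0.5181, 0.1924, 0.0232]
eef_rot: [0.01, 0.004, 1.0, -0.001]
contact_force: [0.4, -0.4, -0.2]
grip_width: 0.0189
```

Call:
apply_moves --steps '[[[0,0,0,0],[0,0,0,0],[0,0,0,0],[0,0,0,0]]]' --claw 0.45

```text
time: 7.72
tcp_pos: [0.5182, 0.1923, 0.0226]
eef_rot: [0.01, 0.004, 1.0, -0.001]
contact_force: [-1.0, -0.3, 0.6]
grip_width: 0.0472
```

Call:
apply_moves --steps '[[[0,0,-0.02,0],[0,0,-0.03,0],[0,0,-0.03,0],[0.02,0,-0.02,0],[0,0,0,0]]]'

```text
time: 8.13
tcp_pos: [0.4932, 0.1918, 0.1225]
eef_rot: [0.006, 0.005, 1.0, -0.002]
contact_force: [-0.6, 0.6, -0.7]
grip_width: 0.047
```

```bash
python3 snap.py w8
```

```text
8.1833 [0.4952 0.1919 0.1219] [ 0.0077  0.0048  1.     -0.002 ] 0.0468 [ 1.35 -0.27 -0.26]
```

View pics/w8.png

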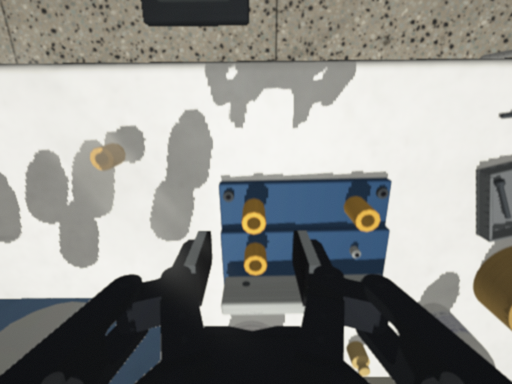

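```bash
python3 ell.py w8 254,222,.047 368,221,.047 256,266,.047; python3 crop.py w8 330 180 400 280 6 w8c; python3 crop.py w8 85 130 135 180 8 w8d
```

```text
w8 px 253.36 222.7 axes [22.1 23.9] world [0.5182 0.1917 0.047 ]
w8 px 367.36 220.07 axes [21.2 25.1] world [0.5164 0.2921 0.047 ]
w8 px 254.95 264.97 axes [19.6 22.4] world [0.5619 0.1928 0.047 ]
```

View pics/w8c.png

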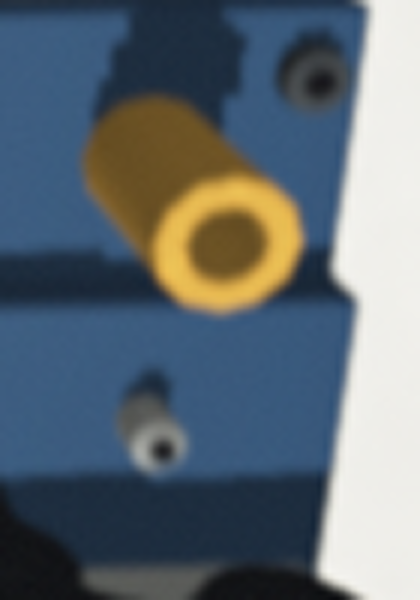

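View pics/w8d.png

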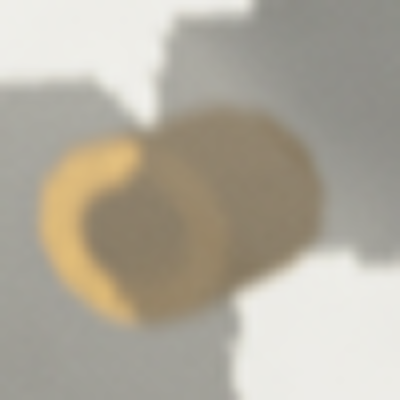

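```bash
python3 - <<'E'
from h import *
import pickle
p=pickle.load(open("pics/w8.pkl","rb"));print(ray(p,(356.4,254.2),.032),ray(p,(101.2,158.1),.025))
E
```

```text
[0.56049873 0.29293491 0.032     ] [0.46354455 0.05499614 0.025     ]
```

Call:
apply_moves --steps '[[[0.006,-0.033,0,-0.1],[0.006,-0.033,0.01,0],[0.006,-0.033,0.015,0],[0.008,-0.033,0.015,0],[0,0,0,0]]]' --claw 0.35

```text
time: 8.6
tcp_pos: [0.4733, 0.0582, 0.0801]
eef_rot: [0.012, -0.004, 1.0, -0.001]
contact_force: [-1.3, -0.8, -0.4]
grip_width: 0.0556
```

Call:
apply_moves --steps '[[[0,0,0,0],[0,0,0,0]]]'

```text
time: 8.77
tcp_pos: [0.472, 0.0564, 0.0776]
eef_rot: [0.01, -0.002, 1.0, -0.001]
contact_force: [-0.4, 0.6, 0.1]
grip_width: 0.0555
```

```bash
python3 snap.py w9
```

```text
8.8167 [0.4725 0.0568 0.0779] [ 1.090e-02 -1.900e-03  9.999e-01 -9.000e-04] 0.0557 [-0.89 -1.38 -0.35]
```

View pics/w9.png

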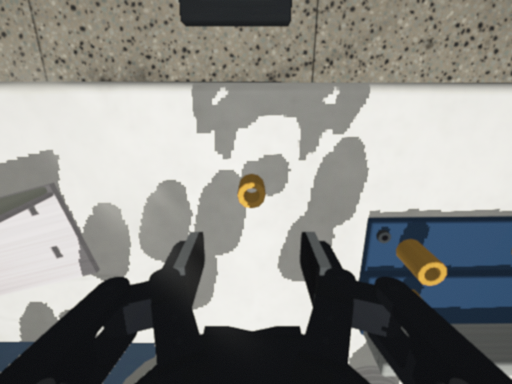

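Call:
apply_moves --steps '[[[0.005,-0.001,0.02,0],[0.005,-0.001,0.02,0],[0.001,0,0.012,0],[0,0,0,0],[0,0,0,0]]]'

```text
time: 9.23
tcp_pos: [0.4692, 0.0598, 0.0265]
eef_rot: [0.016, -0.005, 1.0, -0.0]
contact_force: [-0.5, 0.7, 0.7]
grip_width: 0.0556
```

```bash
python3 snap.py w10; python3 crop.py w10 180 150 320 290 4 w10c
```

```text
9.2833 [0.4692 0.0598 0.0267] [ 1.610e-02 -5.400e-03  9.999e-01 -2.000e-04] 0.0556 [ 0.32 -0.48 -1.38]
```

View pics/w10c.png

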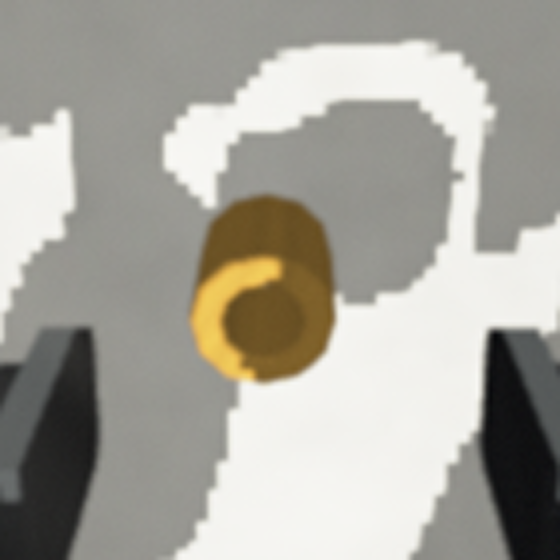

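```bash
python3 - <<'E'
from h import *
import pickle
p=pickle.load(open("pics/w10.pkl","rb"));print(ray(p,(245.4,229.4),.025))
E
```

```text
[0.46267061 0.05506001 0.025     ]
```

Call:
apply_moves --steps '[[[0.004,-0.004,0.008,0],[0.003,-0.002,0.008,0],[0,0,0.003,0],[0,0,0,0],[0,0,0,0]]]'

```text
time: 9.7
tcp_pos: [0.4659, 0.0545, 0.0086]
eef_rot: [0.02, -0.007, 1.0, -0.0]
contact_force: [-0.1, 0.3, 0.5]
grip_width: 0.0555
```

Call:
apply_moves --steps '[[[0.004,0,0.001,0],[0,0,0,0],[0,0,0,0]]]'

```text
time: 9.95
tcp_pos: [0.4621, 0.0542, 0.0078]
eef_rot: [0.02, -0.006, 1.0, -0.0]
contact_force: [0.5, 0.1, 0.2]
grip_width: 0.0556
```

Call:
apply_moves --steps '[[[0,0,0,0],[0,0,0,0],[0,0,0,0],[0,0,0,0],[0,0,0,0]]]' --claw 0.9

```text
time: 10.37
tcp_pos: [0.4628, 0.0542, 0.0085]
eef_rot: [0.021, -0.006, 1.0, -0.0]
contact_force: [-0.7, -0.6, -1.4]
grip_width: 0.019
```

Call:
apply_moves --steps '[[[0,0,0,0],[0,0,0,0],[0,0,0,0]]]'

```text
time: 10.62
tcp_pos: [0.4628, 0.0542, 0.0084]
eef_rot: [0.021, -0.006, 1.0, -0.0]
contact_force: [-0.8, -0.8, -0.1]
grip_width: 0.0186
```

Call:
apply_moves --steps '[[[0,0,-0.035,0],[0,0,-0.035,0],[-0.007,0.02,-0.02,0],[-0.014,0.035,0,0.15],[-0.014,0.035,0,0]]]'

```text
time: 11.03
tcp_pos: [0.4869, 0.1417, 0.0971]
eef_rot: [0.012, 0.005, 1.0, -0.001]
contact_force: [0.6, -0.7, -1.4]
grip_width: 0.019
```

Call:
apply_moves --steps '[[[-0.014,0.035,0,0],[-0.014,0.035,0,0],[-0.014,0.035,0,0],[0,0,0,0],[0,0,0,0]]]'

```text
time: 11.45
tcp_pos: [0.5356, 0.2583, 0.1006]
eef_rot: [0.016, 0.003, 1.0, 0.001]
contact_force: [-0.1, -0.3, -1.5]
grip_width: 0.0187
```

Call:
apply_moves --steps '[[[-0.012,0.017,0.01,0],[-0.012,0.017,0.01,0],[0,0,0,0],[0,0,0,0],[0,0,0,0]]]'

```text
time: 11.87
tcp_pos: [0.5579, 0.2894, 0.079]
eef_rot: [0.013, 0.003, 1.0, -0.0]
contact_force: [0.3, 0.3, -0.5]
grip_width: 0.0189
```

```bash
python3 snap.py w11; python3 crop.py w11 180 170 340 300 4.5 w11c
```

```text
11.9167 [0.5576 0.289  0.079 ] [ 1.320e-02  3.300e-03  9.999e-01 -6.000e-04] 0.0188 [-0.2   0.16 -1.44]
```

View pics/w11c.png

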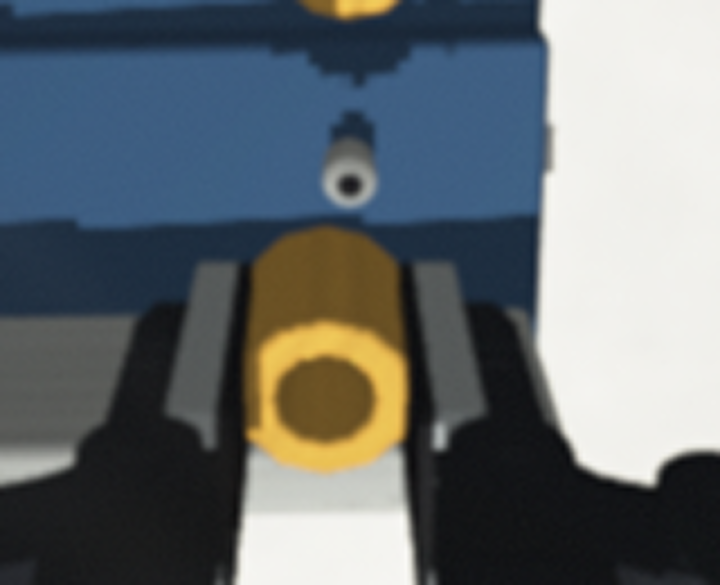

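```bash
python3 - <<'E'
from h import *
import pickle
p=pickle.load(open("pics/w11.pkl","rb"));print(ray(p,(257.2,210.9),.032),ray(p,(252.5,257.8),.0956))
E
```

```text
[0.55988017 0.2925452  0.032     ] [0.55869023 0.28888679 0.0956    ]
```

Call:
apply_moves --steps '[[[-0.001,0.004,0.01,0],[-0.001,0.001,0.012,0],[0,0,0.008,0],[0,0,0,0],[0,0,0,0]]]'

```text
time: 12.33
tcp_pos: [0.5592, 0.2909, 0.0467]
eef_rot: [0.013, 0.005, 1.0, -0.001]
contact_force: [0.3, 0.4, -0.4]
grip_width: 0.0189
```

```bash
python3 snap.py w12; python3 crop.py w12 180 170 340 300 4.5 w12c
```

```text
12.3833 [0.5588 0.2907 0.0465] [ 0.0123  0.0049  0.9999 -0.0012] 0.0185 [ 0.05  0.26 -0.43]
```

View pics/w12c.png

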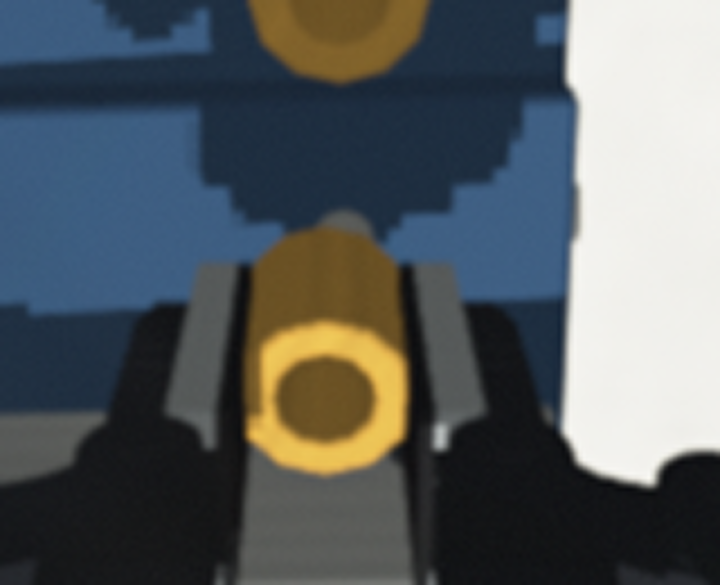

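Call:
apply_moves --steps '[[[-0.0008,0.0022,0,0],[0,0,0,0],[0,0,0,0],[0,0,0,0]]]'

```text
time: 12.72
tcp_pos: [0.5602, 0.2933, 0.047]
eef_rot: [0.013, 0.005, 1.0, -0.001]
contact_force: [-0.4, 0.2, -0.8]
grip_width: 0.0188
```

Call:
apply_moves --steps '[[[0.0008,-0.0006,0.007,0],[0,0,0.004,0],[0,0,0,0],[0,0,0,0]]]'

```text
time: 13.05
tcp_pos: [0.5596, 0.2933, 0.0362]
eef_rot: [0.013, 0.005, 1.0, -0.001]
contact_force: [0.0, -0.2, -0.5]
grip_width: 0.019
```

Call:
apply_moves --steps '[[[0,-0.0004,0.004,0],[0,0,0.003,0],[0,0,0,0],[0,0,0,0]]]'

```text
time: 13.38
tcp_pos: [0.5596, 0.2933, 0.0305]
eef_rot: [0.012, 0.005, 1.0, -0.001]
contact_force: [-0.6, -0.1, 1.1]
grip_width: 0.0186
```

Seated height reached. Release and check.

Call:
apply_moves --steps '[[[0,0,0,0],[0,0,0,0],[0,0,0,0],[0,0,0,0]]]' --claw 0.45

```text
time: 13.72
tcp_pos: [0.5604, 0.293, 0.0298]
eef_rot: [0.013, 0.005, 1.0, -0.001]
contact_force: [-0.4, 0.5, -0.5]
grip_width: 0.0469
```

Call:
apply_moves --steps '[[[0,0,-0.02,0],[0,0,-0.03,0],[0,0,-0.03,0],[0.02,-0.02,-0.02,0],[0.02,-0.02,-0.02,0]]]'

```text
time: 14.13
tcp_pos: [0.5157, 0.2533, 0.146]
eef_rot: [0.009, 0.004, 1.0, -0.002]
contact_force: [-0.1, -1.1, -0.4]
grip_width: 0.0468
```

Call:
apply_moves --steps '[[[0.02,-0.02,-0.01,0],[0.02,-0.02,0,0],[0,0,0,0],[0,0,0,0]]]'

```text
time: 14.47
tcp_pos: [0.4741, 0.2108, 0.1618]
eef_rot: [0.014, 0.004, 1.0, -0.001]
contact_force: [-0.8, 0.4, 0.3]
grip_width: 0.0469
```

```bash
python3 snap.py w13
```

```text
14.5167 [0.4736 0.2106 0.1612] [ 0.013   0.004   0.9999 -0.0018] 0.0468 [-1.58  0.24 -1.41]
```

View pics/w13.png

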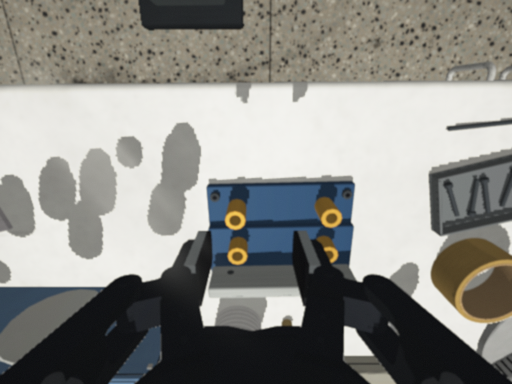

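```bash
python3 ell.py w13 236,220,.047 331,217,.047 238,256,.047; python3 - <<'E'
from h import *
print(arm.state()["q"].round(3))
E
```

```text
w13 px 234.74 219.93 axes [18.3 20.3] world [0.517  0.1914 0.047 ]
w13 px 331.07 217.75 axes [17.9 20.8] world [0.5152 0.2917 0.047 ]
w13 px 236.98 255.79 axes [16.4 19.1] world [0.5606 0.1925 0.047 ]
[ 0.342  0.173  1.958 -0.015  0.988 -1.213]
```

Call:
apply_moves --steps '[[[0,-0.038,0,0],[0,-0.038,0,0],[0,-0.038,0,0],[0,-0.038,0,0],[0,-0.038,0,0]]]'

```text
time: 14.93
tcp_pos: [0.4786, 0.024, 0.1619]
eef_rot: [0.017, -0.004, 1.0, 0.001]
contact_force: [0.6, -0.3, -0.7]
grip_width: 0.0472
```

Call:
apply_moves --steps '[[[0,-0.038,0,0],[0,-0.038,0,0],[0,-0.03,0,1],[0,-0.02,0,1],[0,0,0,1]]]'

```text
time: 15.35
tcp_pos: [0.4835, -0.1143, 0.1615]
eef_rot: [0.019, 0.133, 0.991, 0.001]
contact_force: [-0.5, -0.1, 0.1]
grip_width: 0.047
```

Call:
apply_moves --steps '[[[0,0,0,1.3],[0,0,0,1.3],[0,0,0,1.3],[0,0,0,1.3],[0,0,0,1.3]]]'

```text
time: 15.77
tcp_pos: [0.489, -0.1184, 0.1598]
eef_rot: [0.018, 0.42, 0.907, 0.007]
contact_force: [0.5, -0.4, -0.8]
grip_width: 0.0469
```

Call:
apply_moves --steps '[[[0,0,0,1.2],[0,0,0,1.2],[-0.02,-0.005,0,1.0],[-0.035,-0.015,0,1.0],[0,0,0,0]]]'

```text
time: 16.18
tcp_pos: [0.4995, -0.1774, 0.158]
eef_rot: [0.016, 0.593, 0.805, 0.011]
contact_force: [0.1, -1.0, 0.3]
grip_width: 0.0464
```

Call:
apply_moves --steps '[[[0,0,0,0],[0,0,0,0]]]'

```text
time: 16.35
tcp_pos: [0.501, -0.1788, 0.1571]
eef_rot: [0.016, 0.594, 0.805, 0.011]
contact_force: [-0.1, -0.9, 0.4]
grip_width: 0.0471
```

```bash
python3 snap.py w14
```

```text
16.4 [ 0.5009 -0.1784  0.157 ] [0.0159 0.5934 0.8047 0.011 ] 0.0467 [-0.58 -0.57 -0.28]
```

View pics/w14.png

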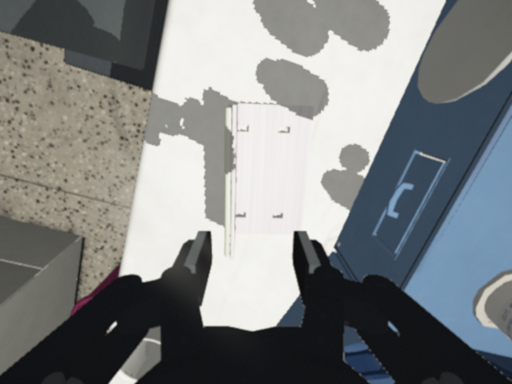

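```bash
python3 crop.py w14 200 90 330 270 3.3 w14c
```

```text
(no output)
```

View pics/w14c.png

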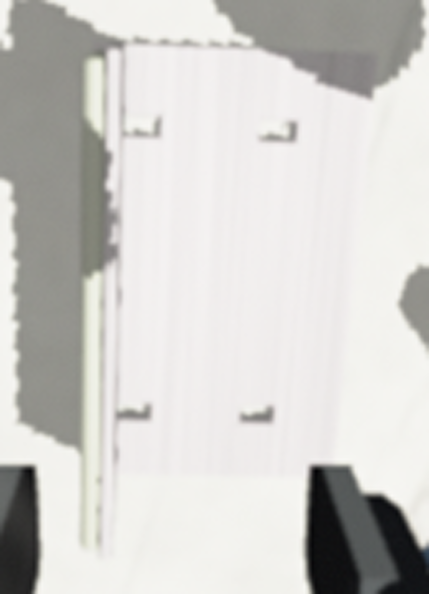

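Call:
apply_moves --steps '[[[0,0,-0.04,0],[0,0,-0.04,0],[0,0,-0.04,0]]]'

```text
time: 16.65
tcp_pos: [0.4891, -0.1724, 0.2668]
eef_rot: [0.001, 0.592, 0.806, 0.008]
contact_force: [1.1, 0.0, -0.0]
grip_width: 0.0471
```

Call:
apply_moves --steps '[[[0,0,0,0],[0,0,0,0],[0,0,0,0]]]'

```text
time: 16.9
tcp_pos: [0.4959, -0.1724, 0.2783]
eef_rot: [0.011, 0.59, 0.808, 0.011]
contact_force: [-0.8, 0.2, -0.6]
grip_width: 0.0471
```

Call:
apply_moves --steps '[[[0,0,0.04,0],[0,0,0.04,0],[0,0,0,0],[0,0,0,0]]]'

```text
time: 17.23
tcp_pos: [0.4999, -0.1703, 0.1966]
eef_rot: [0.013, 0.588, 0.809, 0.011]
contact_force: [-0.0, -0.5, 0.8]
grip_width: 0.047
```

Call:
apply_moves --steps '[[[0,0,-0.04,0],[0,0,-0.03,0],[0,0,-0.015,0],[0,0,-0.005,0],[0,0,0,0]]]'

```text
time: 17.65
tcp_pos: [0.4941, -0.1683, 0.2894]
eef_rot: [0.007, 0.587, 0.809, 0.01]
contact_force: [0.3, -1.6, -0.0]
grip_width: 0.0471
```

Call:
apply_moves --steps '[[[0,0,0.04,0],[0,0,0.04,0],[0,0,0,0],[0,0,0,0]]]'

```text
time: 17.98
tcp_pos: [0.4995, -0.1688, 0.2126]
eef_rot: [0.013, 0.587, 0.81, 0.011]
contact_force: [-0.4, 0.0, 2.0]
grip_width: 0.0469
```

Call:
apply_moves --steps '[[[0,0,-0.04,0],[0,0,-0.03,0],[0,0,-0.015,0],[0,0,-0.005,0],[0,0,0,0]]]'

```text
time: 18.4
tcp_pos: [0.4941, -0.1681, 0.3077]
eef_rot: [0.009, 0.587, 0.81, 0.01]
contact_force: [0.5, 0.1, 0.3]
grip_width: 0.0469
```

Call:
apply_moves --steps '[[[0,0,0.04,0],[0,0,0.04,0],[0,0,0,0],[0,0,0,0]]]'

```text
time: 18.73
tcp_pos: [0.4997, -0.1691, 0.2315]
eef_rot: [0.014, 0.587, 0.81, 0.012]
contact_force: [1.0, -0.8, 0.4]
grip_width: 0.0473
```

Call:
apply_moves --steps '[[[0,0,-0.04,0],[0,0,-0.03,0],[0,0,-0.015,0],[0,0,-0.005,0],[0,0,0,0]]]'

```text
time: 19.15
tcp_pos: [0.4938, -0.1682, 0.3266]
eef_rot: [0.01, 0.587, 0.81, 0.011]
contact_force: [-0.9, -0.5, 0.4]
grip_width: 0.0469
```

Call:
apply_moves --steps '[[[0,0,0.04,0],[0,0,0.04,0],[0,0,0.04,0],[0,0,-0.02,0],[0,0,0,0]]]'

```text
time: 19.57
tcp_pos: [0.4981, -0.1683, 0.2237]
eef_rot: [0.012, 0.587, 0.81, 0.011]
contact_force: [0.4, -0.4, 2.6]
grip_width: 0.0471
```

Call:
apply_moves --steps '[[[0,0,0,0],[0,0,0,0]]]'

```text
time: 19.73
tcp_pos: [0.4964, -0.1675, 0.2212]
eef_rot: [0.009, 0.587, 0.81, 0.01]
contact_force: [1.1, -0.5, -0.1]
grip_width: 0.0467
```

Call:
apply_moves --steps '[[[0,0,-0.04,0],[0,0,-0.04,0],[0,0,0.02,0]]]'

```text
time: 19.98
tcp_pos: [0.4962, -0.1685, 0.2864]
eef_rot: [0.012, 0.587, 0.81, 0.011]
contact_force: [2.3, -1.8, 2.0]
grip_width: 0.0469
```

Call:
apply_moves --steps '[[[0,0,0,0],[0,0,0,0]]]'

```text
time: 20.15
tcp_pos: [0.4968, -0.1688, 0.2886]
eef_rot: [0.014, 0.587, 0.81, 0.011]
contact_force: [0.1, 0.0, 0.8]
grip_width: 0.0469
```

Call:
apply_moves --steps '[[[0,0,0.04,0],[0,0,0.04,0],[0,0,-0.025,0],[0,0,0,0],[0,0,0,0]]]'

```text
time: 20.57
tcp_pos: [0.4996, -0.169, 0.2316]
eef_rot: [0.014, 0.587, 0.81, 0.011]
contact_force: [-1.3, 0.5, -0.1]
grip_width: 0.0465
```

Call:
apply_moves --steps '[[[0,0,-0.04,0],[0,0,-0.03,0],[0,0,-0.015,0],[0,0,-0.005,0],[0,0,0,0]]]'

```text
time: 20.98
tcp_pos: [0.4976, -0.1698, 0.3285]
eef_rot: [0.016, 0.587, 0.81, 0.012]
contact_force: [-0.1, 0.3, -0.3]
grip_width: 0.0469
```

Call:
apply_moves --steps '[[[0,0,0.04,0],[0,0,0.04,0],[0,0,-0.025,0],[0,0,0,0],[0,0,0,0]]]'

```text
time: 21.4
tcp_pos: [0.4975, -0.1687, 0.2674]
eef_rot: [0.015, 0.587, 0.81, 0.012]
contact_force: [-1.4, 0.1, -1.0]
grip_width: 0.0471
```

Call:
apply_moves --steps '[[[0,0,0.04,0],[0,0,0.04,0],[0,0,-0.025,0],[0,0,0,0],[0,0,0,0]]]'

```text
time: 21.82
tcp_pos: [0.5022, -0.1697, 0.2085]
eef_rot: [0.015, 0.587, 0.81, 0.012]
contact_force: [-0.6, 0.5, -1.9]
grip_width: 0.0469
```

```bash
python3 snap.py w15; python3 - <<'E'
from h import *
import pickle
p=pickle.load(open("pics/w14.pkl","rb"))
c=lambda u,v:((u+.5)/3.3-.5+200,(v+.5)/3.3-.5+90)
a=ray(p,c(106,48),.062);b=ray(p,c(100,555),.062);d=ray(p,c(122,45),.062);e=ray(p,c(114,555),.062)
print(a,b,np.linalg.norm(a-b),np.degrees(np.arctan2(-(a-b)[0],(a-b)[1]))); print(d,e,np.linalg.norm(d-e),(a+b+d+e)/4)
# base rear edge corners z .006: crop (374,55) and (333,478)
f=ray(p,c(374,52),.006);g=ray(p,c(333,478),.006);print(f,g,np.linalg.norm(f-g),np.degrees(np.arctan2(-(f-g)[0],(f-g)[1])))
print(arm.state()["q"].round(3))
E
```

```text
21.8667 [ 0.5038 -0.1704  0.2103] [0.0177 0.5867 0.8095 0.0123] 0.0472 [ 0.98 -0.43  0.66]
[ 0.46695767 -0.11138473  0.062     ] [ 0.5054983  -0.25427969  0.062     ] 0.14800118452419891 15.094246830476695
[ 0.47061433 -0.10950208  0.062     ] [ 0.50960896 -0.2531197   0.062     ] 0.14881734373621106 [ 0.48816981 -0.18207155  0.062     ]
[ 0.54673931 -0.08947157  0.006     ] [ 0.58715905 -0.23477432  0.006     ] 0.15081990976453913 15.54529315972989
[-0.418  0.126  1.902  0.019  1.074 -0.743]
```

View pics/w15.png

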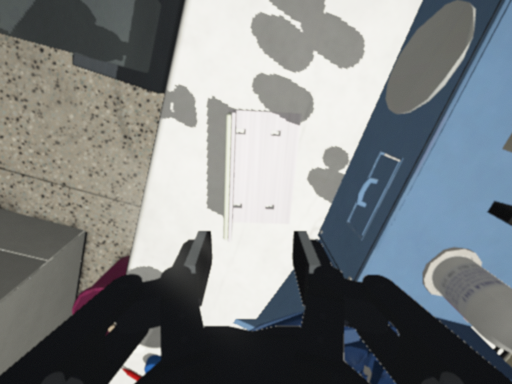

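Call:
apply_moves --steps '[[[-0.002,-0.009,0.03,0.3],[-0.002,-0.009,0.03,0.3],[-0.001,-0.009,0.03,0],[0,0,0.02,0],[0,0,0,0]]]'

```text
time: 22.28
tcp_pos: [0.4962, -0.189, 0.108]
eef_rot: [0.033, 0.608, 0.793, 0.016]
contact_force: [0.0, -0.2, -0.4]
grip_width: 0.0469
```

Call:
apply_moves --steps '[[[0,0,0,0],[0,0,0,0]]]'

```text
time: 22.45
tcp_pos: [0.4977, -0.1898, 0.1102]
eef_rot: [0.035, 0.608, 0.793, 0.017]
contact_force: [-0.5, 0.5, 0.9]
grip_width: 0.047
```

```bash
python3 snap.py w16
```

```text
22.5 [ 0.4985 -0.1901  0.1109] [0.0357 0.608  0.7929 0.0169] 0.0471 [-0.62  0.05  0.93]
```

View pics/w16.png

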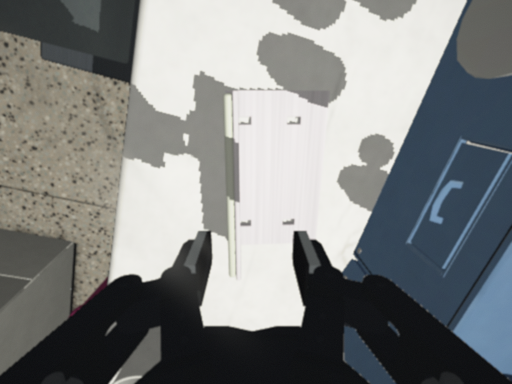

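Call:
apply_moves --steps '[[[0,0,-0.01,0],[0,0,0,0],[0,0,-0.01,0],[0,0,0,0],[0,0,0,0]]]'

```text
time: 22.92
tcp_pos: [0.502, -0.1917, 0.1406]
eef_rot: [0.043, 0.607, 0.793, 0.018]
contact_force: [0.2, 0.2, -0.3]
grip_width: 0.0469
```

```bash
python3 - <<'E'
from h import *
s=arm.state(); print(s["q"].round(4),s["eef_rot"].round(4),s["tcp_pos"].round(4))
E
```

```text
[-0.4572  0.198   1.9798  0.0252  0.8733 -0.7362] [0.0425 0.6074 0.7931 0.0183] [ 0.502  -0.1917  0.1406]
```

Call:
apply_moves --steps '[[[0,0.01,0,0],[0,0,0,0],[0,0.01,0,0],[0,0,0,0],[0,0,0,0]]]'

```text
time: 23.33
tcp_pos: [0.5243, -0.186, 0.1435]
eef_rot: [0.044, 0.607, 0.793, 0.019]
contact_force: [-0.7, -0.1, -0.6]
grip_width: 0.047
```

```bash
python3 - <<'E'
from h import *
s=arm.state(); print(s["q"].round(4),s["eef_rot"].round(4),s["tcp_pos"].round(4))
E
```

```text
[-0.429   0.2267  1.9371  0.0219  0.8842 -0.7057] [0.0438 0.6073 0.793  0.0187] [ 0.5243 -0.186   0.1435]
```

Call:
apply_moves --steps '[[[0,-0.04,0,0],[0,-0.04,0,0],[0,-0.04,0,0]]]'

```text
time: 23.58
tcp_pos: [0.4154, -0.2183, 0.1342]
eef_rot: [0.048, 0.604, 0.796, 0.02]
contact_force: [0.3, -1.1, 1.0]
grip_width: 0.0468
```

Call:
apply_moves --steps '[[[0,0,0,0],[0,0,0,0]]]'

```text
time: 23.75
tcp_pos: [0.4062, -0.2169, 0.1305]
eef_rot: [0.043, 0.605, 0.795, 0.019]
contact_force: [1.2, -1.5, 0.4]
grip_width: 0.0468
```

Call:
apply_moves --steps '[[[0,0.04,0,0],[0,0.04,0,0]]]'

```text
time: 23.92
tcp_pos: [0.4752, -0.1949, 0.1331]
eef_rot: [0.037, 0.609, 0.792, 0.017]
contact_force: [0.3, -1.1, 0.7]
grip_width: 0.0469
```

Call:
apply_moves --steps '[[[0,0,0,0],[0,0,0,0]]]'

```text
time: 24.08
tcp_pos: [0.4832, -0.1942, 0.1344]
eef_rot: [0.04, 0.607, 0.793, 0.018]
contact_force: [-1.2, 0.3, 0.5]
grip_width: 0.0469
```

Call:
apply_moves --steps '[[[0.036,0.012,0,0],[0.036,0.012,0,0],[0.036,0.012,0,0],[0.036,0.012,0,0],[0.036,0.012,0,0]]]' --claw 0.15

```text
time: 24.5
tcp_pos: [0.499, -0.0061, 0.1324]
eef_rot: [0.044, 0.611, 0.79, 0.018]
contact_force: [0.3, -0.5, 0.1]
grip_width: 0.0726
```

Call:
apply_moves --steps '[[[0.015,0,0.03,0],[0,0,0.03,0],[0,0,0.03,0],[0,0,0,0],[0,0,0,0]]]'

```text
time: 24.92
tcp_pos: [0.5066, 0.0161, 0.0419]
eef_rot: [0.046, 0.606, 0.794, 0.021]
contact_force: [0.5, 0.7, 0.1]
grip_width: 0.0723
```

Call:
apply_moves --steps '[[[0,0,0.015,0],[0,0,0.01,0],[0,0,0,0]]]'

```text
time: 25.17
tcp_pos: [0.5109, 0.0149, 0.0193]
eef_rot: [0.047, 0.606, 0.794, 0.022]
contact_force: [0.2, -0.3, 0.4]
grip_width: 0.0727
```

Call:
apply_moves --steps '[[[0,0,0.008,0],[0,0,0,0]]]'

```text
time: 25.33
tcp_pos: [0.5135, 0.0139, 0.0131]
eef_rot: [0.048, 0.607, 0.793, 0.023]
contact_force: [0.6, -0.3, 0.8]
grip_width: 0.0725
```

Call:
apply_moves --steps '[[[0,0,0.01,0],[0,0,0.006,0],[0,0,0,0]]]'

```text
time: 25.58
tcp_pos: [0.5178, 0.0129, -0.0016]
eef_rot: [0.051, 0.607, 0.793, 0.024]
contact_force: [0.6, 0.4, -0.8]
grip_width: 0.0725
```

Call:
apply_moves --steps '[[[0,0,0.006,0],[0,0,0,0]]]'

```text
time: 25.75
tcp_pos: [0.52, 0.0126, -0.0037]
eef_rot: [0.05, 0.607, 0.793, 0.024]
contact_force: [0.5, -0.7, -0.4]
grip_width: 0.0727
```

Call:
apply_moves --steps '[[[0,0,0.005,0],[0,0,0.005,0]]]'

```text
time: 25.92
tcp_pos: [0.5208, 0.0125, -0.0055]
eef_rot: [0.046, 0.607, 0.793, 0.021]
contact_force: [-18.3, 3.4, 63.8]
grip_width: 0.0727
```

Call:
apply_moves --steps '[[[0,0,0.005,0],[0,0,0.005,0]]]'

```text
time: 26.08
tcp_pos: [0.5207, 0.0125, -0.0057]
eef_rot: [0.042, 0.608, 0.793, 0.017]
contact_force: [-14.8, 2.2, 44.9]
grip_width: 0.0722
```

Call:
apply_moves --steps '[[[0,0,0.002,0],[0,0,0.002,0],[0,0,0.002,0],[0,0,0.002,0],[0,0,0.002,0]]]'

```text
time: 26.5
tcp_pos: [0.5215, 0.0125, -0.0057]
eef_rot: [0.039, 0.608, 0.793, 0.015]
contact_force: [-4.8, 0.8, 19.3]
grip_width: 0.0726
```

Call:
apply_moves --steps '[[[0,0,0.002,0],[0,0,0.002,0],[0,0,0.002,0],[0,0,0.002,0],[0,0,0.002,0]]]'

```text
time: 26.92
tcp_pos: [0.5214, 0.0125, -0.0061]
eef_rot: [0.035, 0.608, 0.793, 0.011]
contact_force: [-5.3, 0.9, 19.0]
grip_width: 0.0724
```

Call:
apply_moves --steps '[[[0,0,0.003,0],[0,0,0.003,0],[0,0,0.003,0],[0,0,0.003,0],[0,0,0.003,0]]]'

```text
time: 27.33
tcp_pos: [0.5213, 0.0125, -0.0069]
eef_rot: [0.029, 0.608, 0.793, 0.006]
contact_force: [-7.5, 0.9, 26.4]
grip_width: 0.0727
```

Call:
apply_moves --steps '[[[0,0,0.003,0],[0,0,0.003,0],[0,0,0.003,0],[0,0,0.003,0],[0,0,0.003,0]]]'

```text
time: 27.75
tcp_pos: [0.5211, 0.0124, -0.0075]
eef_rot: [0.023, 0.609, 0.793, 0.001]
contact_force: [-6.8, 0.8, 26.5]
grip_width: 0.0728
```

Call:
apply_moves --steps '[[[0,0,0.003,0],[0,0,0.003,0],[0,0,0.003,0],[0,0,0.003,0],[0,0,0.003,0]]]'

```text
time: 28.17
tcp_pos: [0.5211, 0.0124, -0.0081]
eef_rot: [0.018, 0.609, 0.793, -0.004]
contact_force: [-7.1, 0.8, 24.2]
grip_width: 0.0725
```

Call:
apply_moves --steps '[[[0,0,0.003,0],[0,0,0.003,0],[0,0,0.003,0],[0,0,0.002,0],[0,0,0.001,0]]]'

```text
time: 28.58
tcp_pos: [0.521, 0.0124, -0.0081]
eef_rot: [0.014, 0.609, 0.793, -0.008]
contact_force: [-1.8, -0.2, 2.2]
grip_width: 0.0731
```

Call:
apply_moves --steps '[[[0,0,-0.04,0],[0,0,-0.04,0],[0,0,-0.03,0],[-0.03,-0.012,-0.01,0],[-0.036,-0.016,0,0]]]' --claw 0.4

```text
time: 29.0
tcp_pos: [0.5068, -0.0512, 0.1121]
eef_rot: [0.008, 0.606, 0.796, -0.011]
contact_force: [1.2, -0.2, -1.2]
grip_width: 0.0514
```

Call:
apply_moves --steps '[[[-0.036,-0.016,0,0],[-0.036,-0.016,0,0],[-0.03,-0.016,0,0],[0,0,0,0],[0,0,0,0]]]'

```text
time: 29.42
tcp_pos: [0.4897, -0.1731, 0.1191]
eef_rot: [0.014, 0.607, 0.795, -0.01]
contact_force: [-0.2, 0.0, -0.3]
grip_width: 0.0512
```

```bash
python3 snap.py w17
```

```text
29.4667 [ 0.4898 -0.1729  0.1191] [ 0.0139  0.6061  0.7952 -0.0105] 0.0514 [ 0.07 -0.36 -0.34]
```

View pics/w17.png

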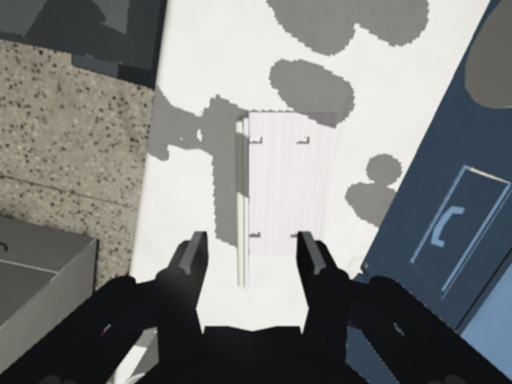

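Call:
apply_moves --steps '[[[-0.006,-0.0055,0.02,0],[0,0,0.035,0],[0,0,0,0],[0,0,0,0]]]'

```text
time: 29.8
tcp_pos: [0.4893, -0.179, 0.0637]
eef_rot: [0.015, 0.605, 0.796, -0.009]
contact_force: [0.5, -0.1, 0.3]
grip_width: 0.0511
```

```bash
python3 snap.py w18
```

```text
29.85 [ 0.4881 -0.1783  0.0632] [ 0.0139  0.6046  0.7963 -0.0097] 0.0512 [-0.69  1.99 -1.02]
```

View pics/w18.png

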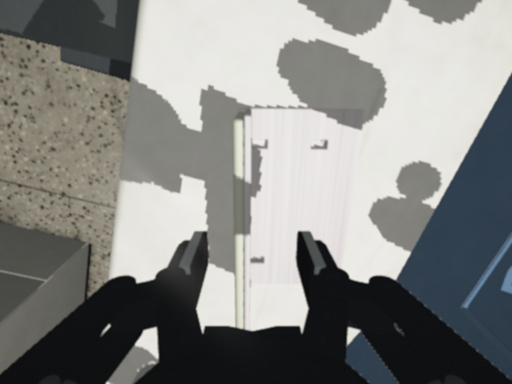

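Call:
apply_moves --steps '[[[-0.004,-0.001,0.035,0],[0,0,0,0],[0,0,0,0]]]'

```text
time: 30.1
tcp_pos: [0.4915, -0.1817, 0.0298]
eef_rot: [0.015, 0.603, 0.798, -0.009]
contact_force: [1.0, -0.7, 0.3]
grip_width: 0.051
```

Call:
apply_moves --steps '[[[0,0,0.004,0],[0,0,0,0],[0,0,0,0],[0,0,0,0],[0,0,0,0]]]' --claw 1 --grip_force 40

```text
time: 30.52
tcp_pos: [0.4949, -0.1816, 0.0333]
eef_rot: [0.019, 0.602, 0.798, -0.008]
contact_force: [0.1, -0.2, -3.4]
grip_width: 0.0093
```

Call:
apply_moves --steps '[[[0,0,0,0],[0,0,0,0],[0,0,0,0],[0,0,0,0],[0,0,0,0]]]'

```text
time: 30.93
tcp_pos: [0.495, -0.1816, 0.0346]
eef_rot: [0.02, 0.602, 0.798, -0.008]
contact_force: [-0.6, 0.4, -3.9]
grip_width: 0.0096
```

```bash
python3 snap.py w19
```

```text
30.9833 [ 0.495  -0.1816  0.0345] [ 0.0201  0.6022  0.7981 -0.0079] 0.0094 [-1.08  0.84 -3.13]
```

View pics/w19.png

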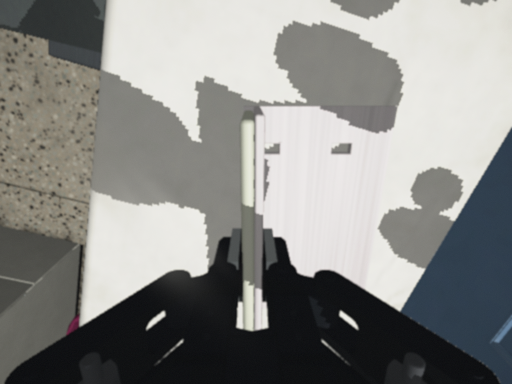

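Call:
apply_moves --steps '[[[0,0,-0.04,0],[0,0,-0.04,0],[0.03,0,0,0],[0.038,0,0,0.6],[0.038,0,0,0.6]]]'

```text
time: 31.4
tcp_pos: [0.4678, -0.0794, 0.1101]
eef_rot: [0.019, 0.648, 0.761, -0.007]
contact_force: [1.1, 0.8, -3.3]
grip_width: 0.0091
```

Call:
apply_moves --steps '[[[0.038,0,0,0.6],[0.038,0,0,0.6],[0.038,0,0,0.6],[0,0,0,0],[0,0,0,0]]]'

```text
time: 31.82
tcp_pos: [0.4519, 0.0444, 0.1059]
eef_rot: [0.019, 0.708, 0.706, -0.005]
contact_force: [0.7, 0.0, -3.2]
grip_width: 0.0094
```

```bash
python3 snap.py w20; python3 snap.py s20 scene; python3 crop.py s20 190 130 360 260 4.5 s20c
```

```text
31.8667 [0.4517 0.0442 0.1058] [ 0.0184  0.7084  0.7056 -0.0045] 0.0091 [-0.73  0.86 -3.95]
31.9167 [0.4521 0.043  0.1058] [ 0.0187  0.7088  0.7051 -0.0047] 0.0094 [-0.56  0.08 -3.4 ]
```

View pics/w20.png

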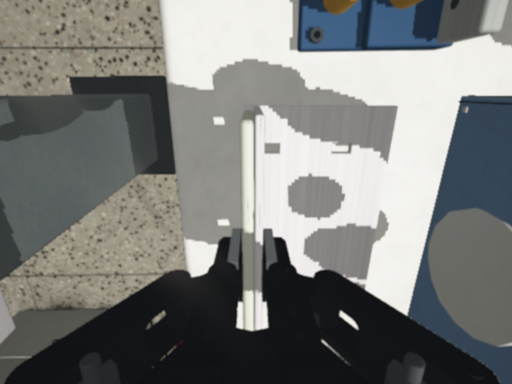

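View pics/s20c.png

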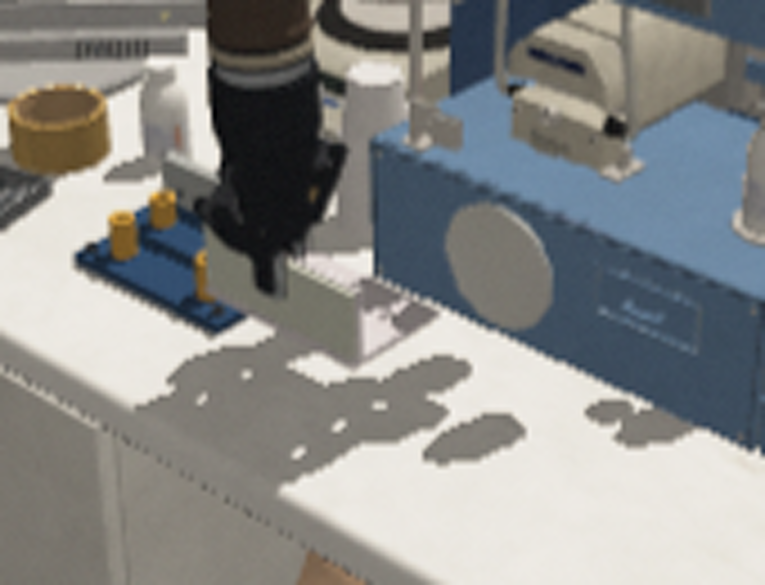

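Call:
apply_moves --steps '[[[0.038,0.005,0,0],[0.038,0.005,0,0],[0.038,0.005,0,0],[0.038,0.005,0,0],[0.03,0.003,0,0]]]'

```text
time: 32.33
tcp_pos: [0.482, 0.2167, 0.0995]
eef_rot: [0.021, 0.717, 0.697, -0.006]
contact_force: [0.4, -0.9, -2.2]
grip_width: 0.0092
```

Call:
apply_moves --steps '[[[0,0,0,0],[0,0,0,0],[0,0,0,0]]]'

```text
time: 32.58
tcp_pos: [0.4864, 0.219, 0.0995]
eef_rot: [0.021, 0.716, 0.697, -0.004]
contact_force: [-0.3, 0.2, -2.6]
grip_width: 0.0093
```

```bash
python3 snap.py w21; python3 snap.py t21 top; python3 crop.py t21 180 160 280 260 6 t21c;  python3 snap.py s21 scene; python3 crop.py s21 190 130 310 220 6 s21c
```

```text
32.6333 [0.4861 0.2184 0.0994] [ 0.0211  0.7167  0.6971 -0.0041] 0.0096 [ 0.63 -0.98 -3.4 ]
32.6833 [0.4858 0.2182 0.0994] [ 0.0209  0.7169  0.6969 -0.0043] 0.009 [-0.14 -0.74 -2.42]
32.7333 [0.4855 0.2182 0.0994] [ 0.0209  0.7169  0.6969 -0.0043] 0.0091 [-0.48  0.06 -3.88]
```

View pics/w21.png

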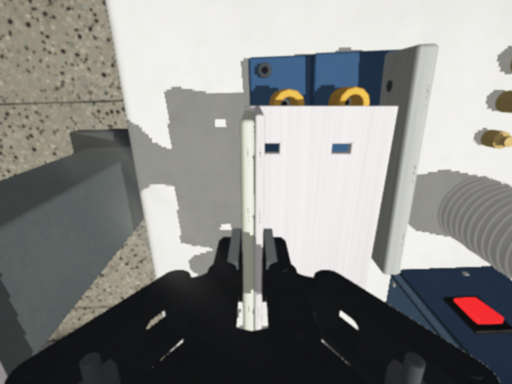

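View pics/t21c.png

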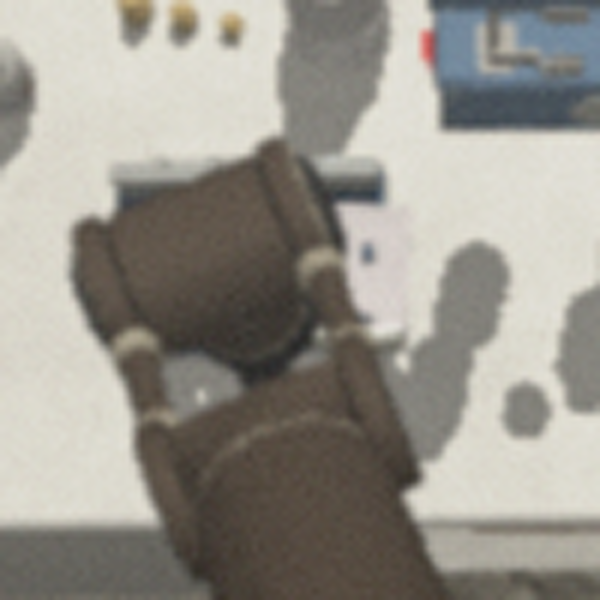

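View pics/s21c.png

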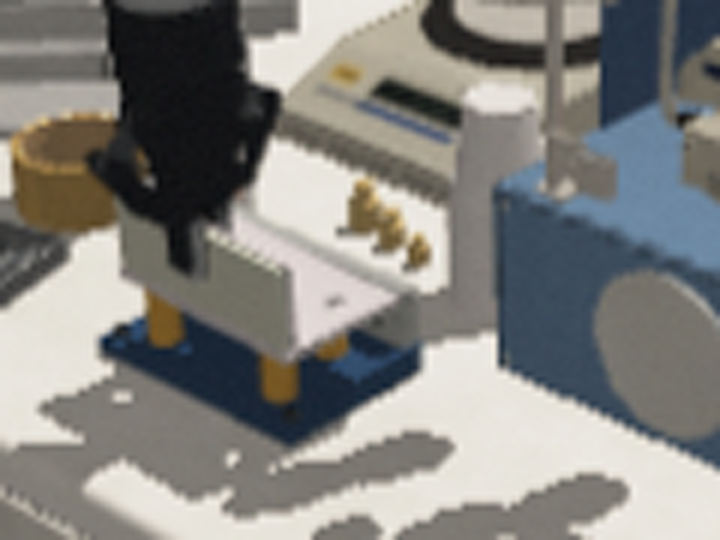

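Call:
apply_moves --steps '[[[0.012,0.003,0,-0.2],[0.012,0.003,0,-0.2],[0,0,0,0],[0,0,0,0],[0,0,0,0]]]'

```text
time: 33.15
tcp_pos: [0.493, 0.2412, 0.0987]
eef_rot: [0.021, 0.705, 0.709, -0.005]
contact_force: [-0.5, 0.4, -2.7]
grip_width: 0.0092
```

```bash
python3 snap.py w22
```

```text
33.2 [0.4929 0.2411 0.0986] [ 0.0206  0.7052  0.7087 -0.005 ] 0.0093 [-0.79  1.05 -3.31]
```

View pics/w22.png

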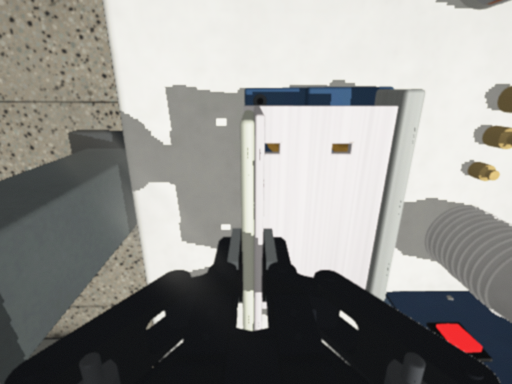

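Call:
apply_moves --steps '[[[0,0,0.008,0],[0,0,0.004,0],[0,0,0,0],[0,0,0,0]]]'

```text
time: 33.53
tcp_pos: [0.4924, 0.2402, 0.0851]
eef_rot: [0.021, 0.705, 0.709, -0.006]
contact_force: [-0.0, 0.1, -3.6]
grip_width: 0.0095
```

```bash
python3 snap.py s23 scene; python3 crop.py s23 190 130 310 220 6 s23c
```

```text
33.5833 [0.4923 0.2401 0.085 ] [ 0.0205  0.7051  0.7088 -0.0058] 0.0095 [-0.51  0.32 -3.22]
```

View pics/s23c.png

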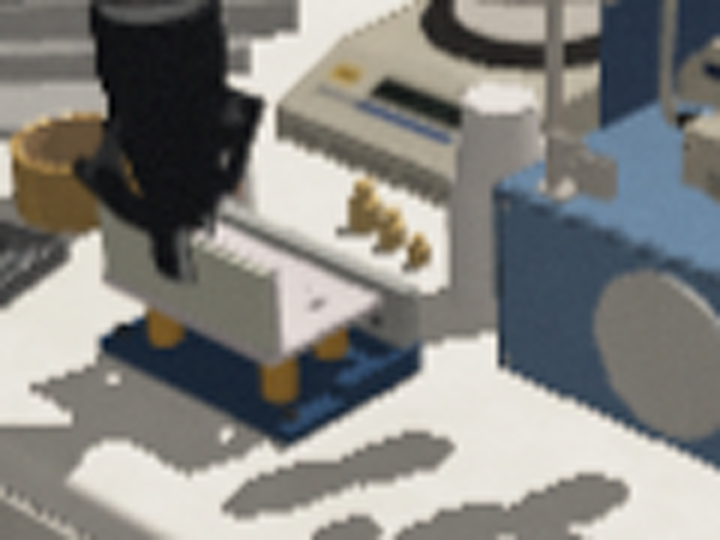

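Rail hovers well placed over the bushes with a gap to the stop. Lower to contact.

Call:
apply_moves --steps '[[[0.0005,0,0.003,0],[0,0,0,0],[0,0,0,0]]]'

```text
time: 33.83
tcp_pos: [0.4923, 0.2404, 0.0816]
eef_rot: [0.02, 0.705, 0.709, -0.006]
contact_force: [-0.0, 0.0, -3.8]
grip_width: 0.0091
```

Call:
apply_moves --steps '[[[0.0005,0,0.003,0],[0,0,0,0],[0,0,0,0]]]'

```text
time: 34.08
tcp_pos: [0.4926, 0.2409, 0.0785]
eef_rot: [0.021, 0.705, 0.709, -0.006]
contact_force: [0.7, -0.7, -2.8]
grip_width: 0.0089
```

Call:
apply_moves --steps '[[[0.0003,0,0.002,0],[0,0,0,0],[0,0,0,0]]]'

```text
time: 34.33
tcp_pos: [0.4937, 0.2416, 0.0789]
eef_rot: [0.021, 0.705, 0.709, -0.005]
contact_force: [-0.5, -0.6, -3.2]
grip_width: 0.0093
```

Call:
apply_moves --steps '[[[0.0003,0,0.002,0],[0,0,0,0],[0,0,0,0]]]'

```text
time: 34.58
tcp_pos: [0.4944, 0.2421, 0.0782]
eef_rot: [0.021, 0.705, 0.709, -0.004]
contact_force: [-0.5, -1.4, -1.3]
grip_width: 0.0094
```

Call:
apply_moves --steps '[[[0,0,0.002,0],[0,0,0,0]]]'

```text
time: 34.75
tcp_pos: [0.4948, 0.2423, 0.0785]
eef_rot: [0.021, 0.705, 0.709, -0.005]
contact_force: [-0.2, 0.4, -2.7]
grip_width: 0.0095
```

Call:
apply_moves --steps '[[[0,0,0.002,0],[0,0,0.001,0]]]'

```text
time: 34.92
tcp_pos: [0.4958, 0.2429, 0.0781]
eef_rot: [0.021, 0.705, 0.709, -0.004]
contact_force: [-3.2, -1.7, 7.5]
grip_width: 0.0094
```

```bash
python3 snap.py w24; python3 snap.py s24 scene; python3 crop.py s24 190 130 310 220 6 s24c
```

```text
34.9667 [0.4957 0.2428 0.078 ] [ 0.0215  0.7053  0.7085 -0.0041] 0.0091 [-4.6  -1.06  8.93]
35.0167 [0.4957 0.2428 0.078 ] [ 0.0214  0.7053  0.7085 -0.0041] 0.0094 [-4.06 -1.26  9.01]
```

View pics/w24.png

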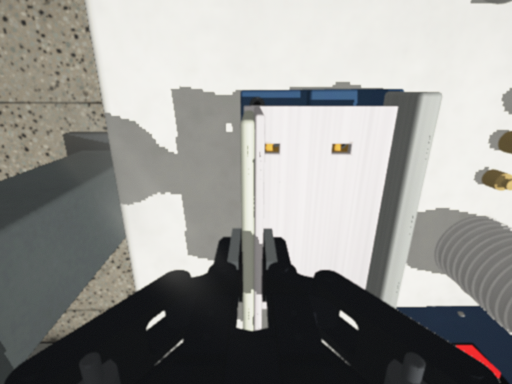

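View pics/s24c.png

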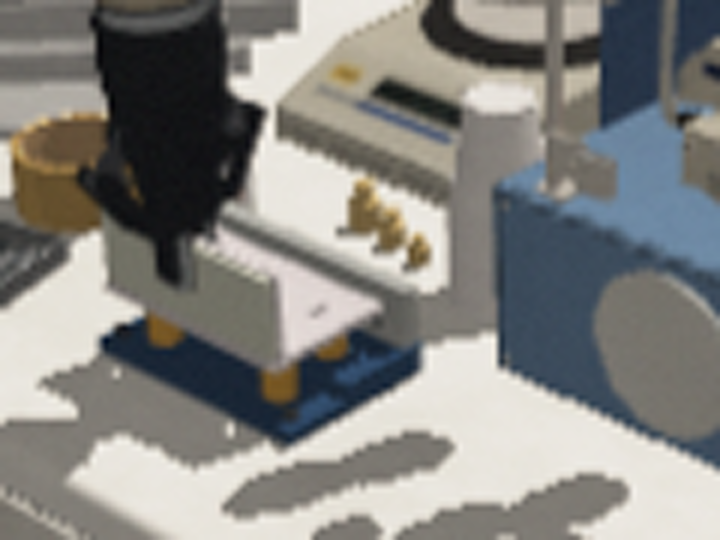

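Call:
apply_moves --steps '[[[0,0.002,0,0],[0,0.002,0,0],[0,0.002,0,0],[0,0.001,0.0005,0]]]'

```text
time: 35.35
tcp_pos: [0.4996, 0.2429, 0.0793]
eef_rot: [0.019, 0.706, 0.708, -0.007]
contact_force: [-4.4, -0.9, 8.0]
grip_width: 0.0094
```

Call:
apply_moves --steps '[[[0,0.002,0,0],[0,0.002,0,0],[0,0.0015,0,0],[0,0.001,0,0]]]'

```text
time: 35.68
tcp_pos: [0.5036, 0.2431, 0.08]
eef_rot: [0.017, 0.706, 0.708, -0.01]
contact_force: [-4.4, -0.8, 5.0]
grip_width: 0.0094
```

Call:
apply_moves --steps '[[[0,0.0015,0,0],[0,0.001,0,0],[0,0.001,0,0]]]'

```text
time: 35.93
tcp_pos: [0.5043, 0.2429, 0.0801]
eef_rot: [0.014, 0.705, 0.708, -0.013]
contact_force: [-5.0, -0.6, 6.6]
grip_width: 0.0096
```

```bash
python3 snap.py w25
```

```text
35.9833 [0.5043 0.2429 0.0801] [ 0.0142  0.7054  0.7085 -0.0132] 0.0089 [-5.62 -0.92  6.46]
```

View pics/w25.png

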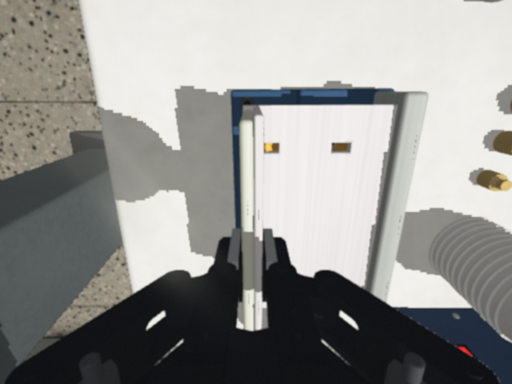

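Call:
apply_moves --steps '[[[0,0.0015,0.001,0],[0,0.0015,0.001,0],[0,0.0015,0.001,0]]]'

```text
time: 36.23
tcp_pos: [0.5049, 0.2425, 0.0797]
eef_rot: [0.011, 0.705, 0.709, -0.018]
contact_force: [-9.5, -1.9, 13.8]
grip_width: 0.0094
```

```bash
python3 snap.py w26; python3 snap.py s26 scene; python3 crop.py s26 195 140 295 215 7 s26c; python3 crop.py w26 230 80 440 180 3.8 w26c; python3 crop.py w22 230 80 440 180 3.8 w22c; python3 -c "
from h import *
print(arm.state()['moment'])"
```

```text
36.2833 [0.5049 0.2425 0.0798] [ 0.0111  0.7047  0.7092 -0.018 ] 0.0095 [-8.35 -1.67 13.71]
36.3333 [0.5049 0.2425 0.0797] [ 0.0112  0.7047  0.7092 -0.018 ] 0.0094 [-9.12 -1.61 13.14]
[0.07288371 1.40886397 0.25371058]
```

View pics/s26c.png

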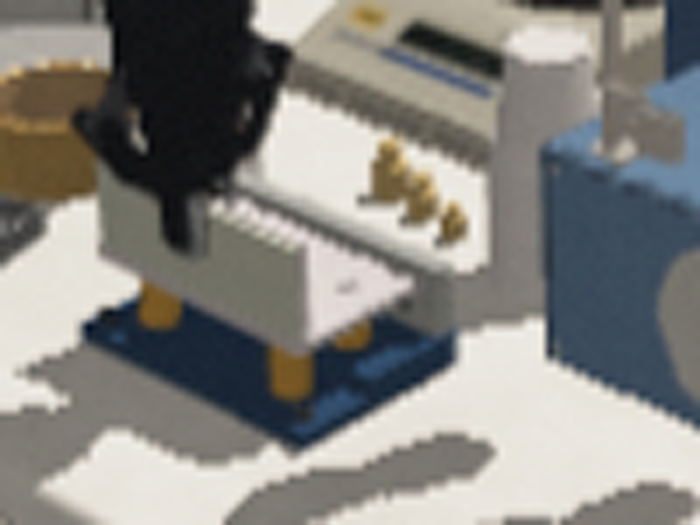

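View pics/w26c.png

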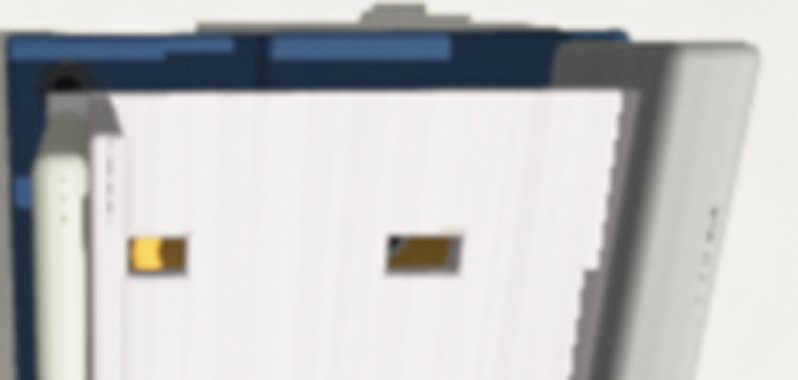

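View pics/w22c.png

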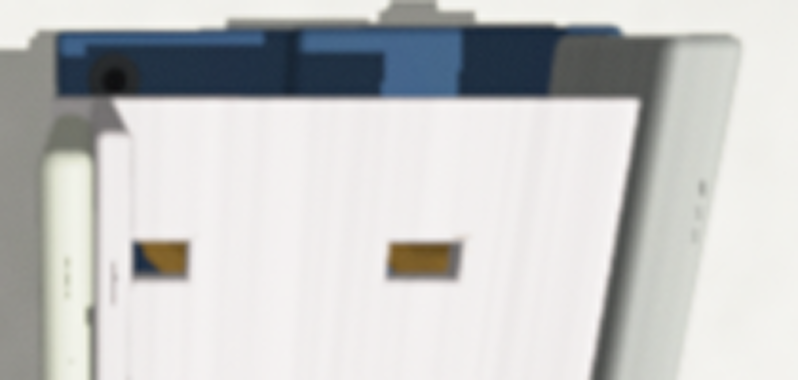

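```bash
cat > rel.py <<'E'
from h import *
import pickle,sys
from scipy.optimize import least_squares
from scipy.spatial.transform import Rotation as Ro
np.set_printoptions(precision=4,suppress=True)
# camera in tool
Ct=np.array([.0784,-.0006,-.143]); Ax=np.array([[-.0002,-.9507,-.3102],[1,-.0004,.0004],[-.0005,-.3102,.9507]]) # cols cam axes in tool
K=viewer.camera_params("wrist")["K"]
def pt(X):
    c=Ax.T@(X-Ct); u=K@c; return u[:2]/u[2]
S=lambda a:np.array([(a[0]+.5)/3.8-.5+230,(a[1]+.5)/3.8-.5+80])
# rail in rail frame (x rear,y left,z up), rail->tool nominal: tool x=rail y, tool y=rail x, tool z=-rail z
N=np.array([[0,1,0],[1,0,0],[0,0,-1.]])
def T(v,X): return Ro.from_rotvec(v[:3]).as_matrix()@(N@X)+np.array([0,0,-.019+.006])*0+v[3:]
# points: leg rear-top corner, leg front-top, base rear corner top, slot corners (rail z -38 top face) unknown
P22=[(130,132),(97,132),(640,98),(132,241),(190,241),(389,241),(462,241),(386,280)]
P26=[(125,137),(92,137),(624,91),(127,236),(188,236),(388,236),(462,235),(386,273)]
known=[np.array([.005,.075,.018]),np.array([-.005,.075,.018]),np.array([.085,.075,-.038])]
v22=np.array([0,0,0,.001,0,-.012])  # grasp pt z guess: rail_leg at TCP z - (44-h)
def slotpts(v):
    out=[]
    for a in P22[3:]:
        def f(s): return pt(T(v,np.array([s[0],s[1],-.038])))-S(a)
        out.append(np.append(least_squares(f,[.04,.05]).x,-.038))
    return out
# fit v22 on 3 known points with priors (rot 0.01, pos 2mm)
def g(v): 
    r=[(pt(T(v,X))-S(a)) for X,a in zip(known,P22)]
    return np.concatenate([np.ravel(r)/.6,(v-v22)/np.array([.01,.01,.01,.003,.001,.003])])
s=least_squares(g,v22); v=s.x; print("v22",v,s.fun[:6])
sp=slotpts(v); 
print("slots",np.array(sp))
pts=known+sp
def k(w): return np.concatenate([np.ravel([(pt(T(w,X))-S(a)) for X,a in zip(pts,P26)])/.4,(w-v)/np.array([.05,.05,.02,.003,.001,.003])])
s=least_squares(k,v); J=s.jac; cov=np.sqrt(np.diag(np.linalg.inv(J.T@J)))
print("v26",s.x,"sd",cov); print("diff",s.x-v); print((s.fun[:16]*.4).round(2))
q=np.array(eval(sys.argv[1])) if len(sys.argv)>1 else None
for n,q,w in (("w22",[0.0206,0.7052,0.7087,-0.005],v),("w26",[0.0111,0.7047,0.7092,-0.018],s.x)):
    R=Ro.from_quat([q[1],q[2],q[3],q[0]]).as_matrix()@Ro.from_rotvec(w[:3]).as_matrix()@N
    print(n,"rail x",R[:,0],"y",R[:,1],"z",R[:,2])
E
python3 rel.py
```

```text
v22 [-0.0345  0.0201 -0.0123 -0.0017  0.0044 -0.0008] [ 11.821   -0.7757 -11.8347  -0.3534  -1.6543   1.6412]
slots [[ 0.0027  0.0528 -0.038 ]
 [ 0.0128  0.0528 -0.038 ]
 [ 0.0469  0.0525 -0.038 ]
 [ 0.0593  0.0524 -0.038 ]
 [ 0.0469  0.0457 -0.038 ]]
v26 [-0.0542  0.0284 -0.0317 -0.0025  0.0056  0.0063] sd [0.0042 0.0039 0.0032 0.0001 0.0002 0.0008]
diff [-0.0197  0.0083 -0.0194 -0.0008  0.0013  0.0071]
[ 6.2  -0.39 -6.78  0.24  0.33  0.85  2.28  0.52  0.99  0.28 -0.72 -0.55
 -1.4  -0.59 -0.78 -0.31]
w22 rail x [0.9983 0.0186 0.0561] y [-0.0177  0.9997 -0.0166] z [-0.0564  0.0156  0.9983]
w26 rail x [0.9983 0.0393 0.0434] y [-0.0387  0.9992 -0.0132] z [-0.0439  0.0115  0.999 ]
```

```bash
sed -i 's/(97,132)/(42,132)/; s/(92,137)/(33,137)/' rel.py; python3 rel.py
```

```text
v22 [-0.0103  0.016  -0.0147 -0.0014  0.0009 -0.0126] [ 1.7749 -0.6288 -1.6969  0.0009 -0.4392  0.836 ]
slots [[ 0.0067  0.0543 -0.038 ]
 [ 0.0161  0.0541 -0.038 ]
 [ 0.0482  0.0537 -0.038 ]
 [ 0.06    0.0535 -0.038 ]
 [ 0.0483  0.0473 -0.038 ]]
v26 [-0.0163  0.0247 -0.0318 -0.0018  0.0016 -0.0093] sd [0.0041 0.0036 0.0032 0.0001 0.0002 0.0008]
diff [-0.006   0.0087 -0.0171 -0.0005  0.0007  0.0033]
[ 0.28 -0.52 -0.1   0.27  1.7   0.02  1.04  0.7   0.02  0.46 -0.89 -0.38
 -1.34 -0.42 -0.98  0.01]
w22 rail x [0.9993 0.0204 0.0319] y [-0.0197  0.9996 -0.0207] z [-0.0323  0.02    0.9993]
w26 rail x [0.9992 0.0384 0.0055] y [-0.0384  0.9991 -0.0163] z [-0.0061  0.0161  0.9999]
```

```bash
python3 crop.py w26 340 80 440 310 2.6 w26d; python3 - <<'E'
import cv2
im=cv2.imread("pics/w26.png")[85:305,350:435]
cv2.imwrite("pics/w26e.png",cv2.resize(im,None,fx=7,fy=2.7,interpolation=cv2.INTER_CUBIC))
E
```

```text
(no output)
```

View pics/w26e.png

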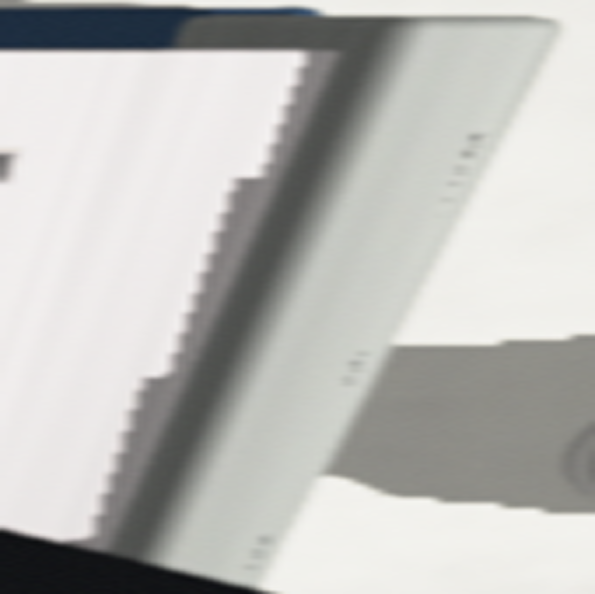

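```bash
sed -i 's/(624,91)/(643,91)/' rel.py; python3 rel.py; python3 - <<'E'
from h import *
import pickle
p=pickle.load(open("pics/w26.pkl","rb"))
for z,a,b in ((.053,(398.9,103.2),(366.7,284.7)),(.062,(429.6,94),(387.5,297.7)),(.062,(400/7+349.6,30/2.7+84.7),(165/7+349.6,540/2.7+84.7))):
    A,B=ray(p,a,z),ray(p,b,z); print(A,B,np.arctan2(-(A-B)[0],(A-B)[1]))
E
```

```text
v22 [-0.0103  0.016  -0.0147 -0.0014  0.0009 -0.0126] [ 1.7749 -0.6288 -1.6969  0.0009 -0.4392  0.836 ]
slots [[ 0.0067  0.0543 -0.038 ]
 [ 0.0161  0.0541 -0.038 ]
 [ 0.0482  0.0537 -0.038 ]
 [ 0.06    0.0535 -0.038 ]
 [ 0.0483  0.0473 -0.038 ]]
v26 [-0.0125  0.0414 -0.019  -0.0013  0.0005 -0.0124] sd [0.0039 0.0035 0.0031 0.0001 0.0002 0.0007]
diff [-0.0021  0.0254 -0.0043  0.     -0.0004  0.0003]
[ 0.64 -0.24 -0.72  0.25 -0.16  0.09  0.52 -0.01 -0.14 -0.06  0.1  -0.27
  0.04 -0.08 -0.2   0.32]
w22 rail x [0.9993 0.0204 0.0319] y [-0.0197  0.9996 -0.0207] z [-0.0323  0.02    0.9993]
w26 rail x [0.9997 0.0254 0.0022] y [-0.0254  0.9997  0.0004] z [-0.0022 -0.0004  1.    ]
[0.59075026 0.31926157 0.053     ] [0.59190712 0.18924131 0.053     ] 0.00889730699437393
[0.60192299 0.3245551  0.062     ] [0.60403912 0.18534248 0.062     ] 0.015199529239227483
[0.5897042  0.32354643 0.062     ] [0.59184916 0.19674219 0.062     ] 0.01691390403953719
```

```bash
python3 - <<'E'
from h import *
import pickle
np.set_printoptions(precision=4,suppress=True)
p=pickle.load(open("pics/w26.pkl","rb"))
S=lambda a:((a[0]+.5)/3.8-.5+230,(a[1]+.5)/3.8-.5+80)
print("rail end",ray(p,S((300,91)),.053),ray(p,S((600,91)),.053))
print("foot end low",ray(p,S((100,36)),.012),ray(p,S((200,36)),.012),"high",ray(p,S((350,33)),.022),ray(p,S((500,32)),.022), "stop end",ray(p,S((700,43)),.062))
E
```

```text
rail end [0.5381 0.3187 0.053 ] [0.5842 0.319  0.053 ]
foot end low [0.5075 0.3264 0.012 ] [0.5264 0.3265 0.012 ] high [0.5522 0.3272 0.022 ] [0.579  0.3275 0.022 ] stop end [0.593  0.3261 0.062 ]
```

Call:
apply_moves --steps '[[[0,0.002,0.001,0],[0,0.002,0.001,0]]]'

```text
time: 36.5
tcp_pos: [0.5051, 0.2425, 0.08]
eef_rot: [0.008, 0.704, 0.71, -0.022]
contact_force: [-9.0, -1.2, 13.3]
grip_width: 0.0093
```

```bash
python3 snap.py w27; python3 snap.py s27 scene;python3 snap.py w28; python3 crop.py s27 195 140 295 215 7 s27c; python3 crop.py w27 230 80 440 180 3.8 w27c
```

```text
36.55 [0.5051 0.2425 0.08  ] [ 0.0083  0.7042  0.7096 -0.0219] 0.0096 [-9.9  -0.86 14.96]
36.6 [0.5051 0.2425 0.08  ] [ 0.0084  0.7042  0.7096 -0.0218] 0.0095 [-9.9  -1.05 14.27]
36.65 [0.5051 0.2425 0.08  ] [ 0.0085  0.7042  0.7097 -0.0218] 0.0098 [-9.42 -1.01 14.48]
```

View pics/w27c.png

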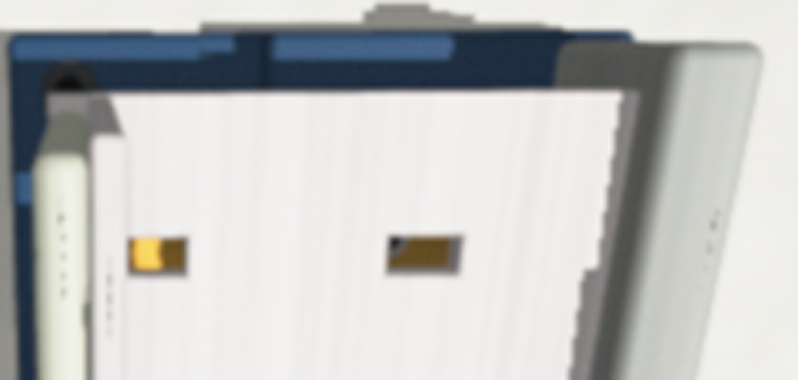

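View pics/s27c.png

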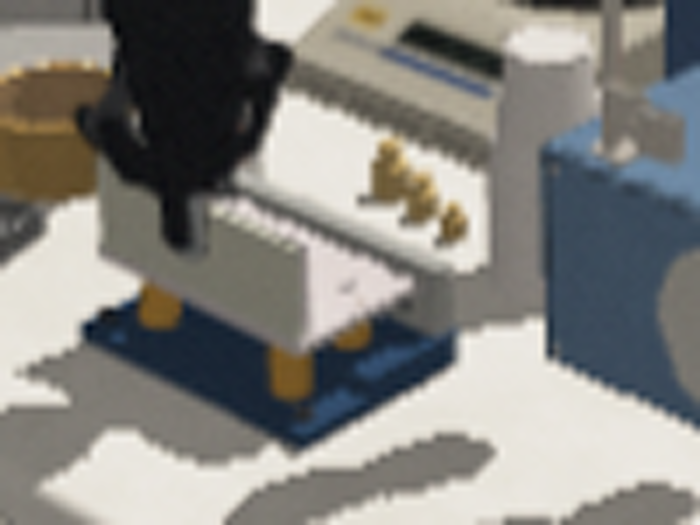

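Call:
apply_moves --steps '[[[0,0.0005,0.002,0],[0,0.0005,0.002,0],[0,0.0005,0.002,0]]]'

```text
time: 36.9
tcp_pos: [0.5052, 0.2428, 0.0801]
eef_rot: [0.007, 0.703, 0.711, -0.024]
contact_force: [-9.1, -1.4, 15.8]
grip_width: 0.0094
```

```bash
python3 -c "
from h import *
s=arm.state(); print(s['moment'],s['tcp_pos'],s['eef_rot'].round(4),s['contact_force'])"
```

```text
[-0.12468564  1.24172016  0.07297999] [0.50520045 0.24276351 0.08009231] [ 0.0074  0.7031  0.7106 -0.0239] [-9.07952801 -1.39174647 15.82401761]
```

```bash
python3 snap.py w29; cat > track.py <<'E'
from h import *
import sys
a,b=sys.argv[1:3]
A=cv2.imread(f"pics/{a}.png",0);B=cv2.imread(f"pics/{b}.png",0)
P=np.float32([[264.5,143.5],[279,143.5],[264.5,151.5],[332.5,143],[351,143],[332,151.5],[263,116],[239,122],[248,90.5],[430,93]]).reshape(-1,1,2)
P=cv2.cornerSubPix(A,P.copy(),(3,3),(-1,-1),(3,50,.01))
Q,st,er=cv2.calcOpticalFlowPyrLK(A,B,P,None,winSize=(13,13),maxLevel=1)
for p,q,s in zip(P[:,0],Q[:,0],st.ravel()): print(p.round(2),(q-p).round(2),s)
E
python3 track.py w26 w29; echo; python3 track.py w26 w25;echo; python3 track.py w26 w24
```

```text
36.95 [0.5052 0.2428 0.0801] [ 0.0073  0.7031  0.7106 -0.024 ] 0.0091 [-8.54 -2.61 15.65]
[263.64 141.47] [0.25 0.1 ] 1
[278.61 142.07] [0.31 0.27] 1
[263.28 151.88] [0.25 0.17] 1
[331.93 141.49] [0.46 0.41] 1
[351.23 141.7 ] [0.3 0.4] 1
[331.17 151.37] [0.36 0.23] 1
[261.83 114.98] [ 0.37 -0.15] 1
[238.82 122.66] [ 0.71 -0.29] 1
[248.   90.5] [5.85 0.04] 1
[429.4   92.48] [1.56 1.08] 1

[263.64 141.47] [0.15 0.48] 1
[278.61 142.07] [0.01 0.57] 1
[263.28 151.88] [0.21 0.56] 1
[331.93 141.49] [-0.19  0.82] 1
[351.23 141.7 ] [-0.3   0.74] 1
[331.17 151.37] [-0.14  0.6 ] 1
[261.83 114.98] [ 0.18 -0.34] 1
[238.82 122.66] [ 0.67 -0.29] 1
[248.   90.5] [-23.58   7.3 ] 1
[429.4   92.48] [-1.51  0.67] 1

[263.64 141.47] [1.26 1.03] 1
[278.61 142.07] [0.5  1.34] 1
[263.28 151.88] [1.28 0.65] 1
[331.93 141.49] [-0.06  4.7 ] 1
[351.23 141.7 ] [-0.12  2.05] 1
[331.17 151.37] [0.17 1.55] 1
[261.83 114.98] [ 0.79 -0.69] 1
[238.82 122.66] [ 2.86 -2.84] 1
[248.   90.5] [-13.52   7.4 ] 1
[429.4   92.48] [12.07  0.93] 1
```

Call:
apply_moves --steps '[[[0,-0.001,0.002,0],[0,-0.001,0.002,0],[0,-0.001,0.002,0]]]'

```text
time: 37.2
tcp_pos: [0.5049, 0.2429, 0.08]
eef_rot: [0.009, 0.702, 0.711, -0.022]
contact_force: [-4.3, -3.2, 11.6]
grip_width: 0.0094
```

```bash
cat > st.py <<'E'
from h import *
s=arm.state(); w,x,y,z=s['eef_rot']
print(s['time'],'M',s['moment'].round(2),'F',s['contact_force'].round(1),'tcp',s['tcp_pos'].round(4),'lean',round(2*(x*z+w*y),4),round(2*(y*z-w*x),4),'yaw',round(2*np.degrees(np.arctan2(y,x))-90,2))
E
python3 st.py
```

```text
37.2 M [-0.19  0.76  0.08] F [-4.3 -3.2 11.6] tcp [0.5049 0.2429 0.08  ] lean -0.0183 -0.0443 yaw 0.72
```

Call:
apply_moves --steps '[[[0,-0.001,0.003,0],[0,-0.001,0.003,0],[0,-0.001,0.003,0],[0,-0.001,0.003,0]]]'

```text
time: 37.53
tcp_pos: [0.5049, 0.2429, 0.0797]
eef_rot: [0.011, 0.702, 0.711, -0.02]
contact_force: [-6.2, -3.9, 18.3]
grip_width: 0.0096
```

```bash
python3 st.py
```

```text
37.5333 M [-0.17  1.18  0.09] F [-6.2 -3.9 18.3] tcp [0.5049 0.2429 0.0797] lean -0.0131 -0.0446 yaw 0.74
```

```bash
python3 snap.py s30 scene; python3 - <<'E'
from h import *
np.set_printoptions(precision=2,suppress=True)
p=viewer.camera_params("scene")
o=np.array([.5385,.2422]);th=.009
c,s=np.cos(th),np.sin(th)
W=lambda x,y,z:[o[0]+c*x-s*y,o[1]+s*x+c*y,z]
P={"footFR":W(-.048,-.085,.012),"footFR0":W(-.048,-.085,0),"footBR":W(.066,-.085,.022),"footFL":W(-.048,.085,.012),"stopTR":W(.052,-.083,.062),"stopTRb":W(.066,-.083,.062),
"railFRb":W(-.038,-.073,.047),"railFRt":W(-.038,-.073,.109),"railLegBt":W(-.028,-.073,.109),"railBR":W(.052,-.073,.053),"railBRb":W(.052,-.073,.047),"railFLb":W(-.038,.077,.047),"railFLt":W(-.038,.077,.109)}
for k,v in P.items(): 
    u=proj(p,v); print(k,u,"crop",((u-[195,140]+.5)*7-.5).round(1))
im=cv2.imread("pics/s30.png")[140:215,195:295]; cv2.imwrite("pics/s30c.png",cv2.resize(im,None,fx=7,fy=7,interpolation=cv2.INTER_CUBIC))
im=cv2.resize(im,None,fx=7,fy=7,interpolation=cv2.INTER_CUBIC)
for k,v in P.items():
    u=((proj(p,v)-[195,140]+.5)*7-.5).astype(int); cv2.drawMarker(im,tuple(int(i) for i in u),(0,0,255),cv2.MARKER_CROSS,14,1)
cv2.imwrite("pics/s30m.png",im)
E
```

```text
37.5833 [0.5049 0.2429 0.0798] [ 0.011   0.7023  0.7115 -0.0204] 0.01 [-6.95 -2.8  17.38]
footFR [237.64 201.97] crop [301.5 436.8]
footFR0 [237.81 204.87] crop [302.6 457.1]
footBR [260.03 186.98] crop [458.2 331.9]
footFL [205.7  185.76] crop [ 77.9 323.3]
stopTR [256.67 178.63] crop [434.7 273.4]
stopTRb [259.37 177.18] crop [453.6 263.3]
railFRb [236.81 191.08] crop [295.7 360.6]
railFRt [235.92 175.48] crop [289.4 251.3]
railLegBt [238.02 174.4 ] crop [304.1 243.8]
railBR [254.73 179.92] crop [421.1 282.4]
railBRb [254.78 181.37] crop [421.4 292.6]
railFLb [208.39 177.22] crop [ 96.8 263.6]
railFLt [207.   162.22] crop [ 87.  158.5]
```

View pics/s30m.png

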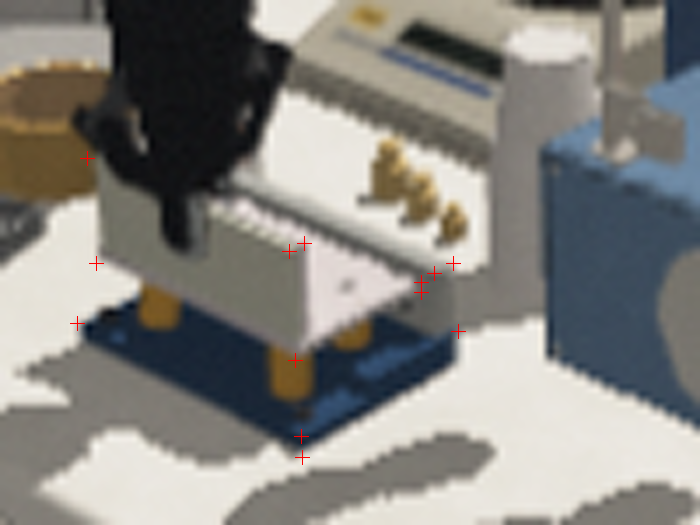

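Call:
apply_moves --steps '[[[0,-0.0015,0.003,0],[0,-0.0015,0.003,0],[0,-0.0015,0.003,0],[0,-0.0015,0.003,0],[0,-0.0015,0.003,0]]]'

```text
time: 38.0
tcp_pos: [0.5045, 0.2431, 0.0794]
eef_rot: [0.014, 0.702, 0.712, -0.016]
contact_force: [-6.7, -4.5, 17.9]
grip_width: 0.0093
```

```bash
python3 st.py
```

```text
38.0 M [-0.14  0.99  0.04] F [-6.7 -4.5 17.9] tcp [0.5045 0.2431 0.0794] lean -0.0016 -0.0428 yaw 0.77
```

Call:
apply_moves --steps '[[[0,-0.001,0.003,0],[0,-0.001,0.003,0],[0,-0.001,0.003,0],[0,-0.001,0.003,0],[0,-0.001,0.003,0]]]'

```text
time: 38.42
tcp_pos: [0.5045, 0.243, 0.0792]
eef_rot: [0.016, 0.702, 0.712, -0.014]
contact_force: [-7.2, -4.3, 19.0]
grip_width: 0.0091
```

```bash
python3 st.py; python3 snap.py w31; python3 crop.py w31 230 80 440 180 3.8 w31c; python3 track.py w26 w31
```

```text
38.4167 M [-0.11  1.23  0.02] F [-7.2 -4.3 19. ] tcp [0.5045 0.243  0.0792] lean 0.0042 -0.0425 yaw 0.74
38.4667 [0.5045 0.243  0.0792] [ 0.0165  0.7023  0.7115 -0.0136] 0.0094 [-7.94 -3.72 18.57]
[263.64 141.47] [ 0.7  -0.32] 1
[278.61 142.07] [ 0.41 -0.27] 1
[263.28 151.88] [ 0.64 -0.1 ] 1
[331.93 141.49] [0.53 0.22] 1
[351.23 141.7 ] [0.51 0.27] 1
[331.17 151.37] [0.45 0.26] 1
[261.83 114.98] [0.92 0.28] 1
[238.82 122.66] [0.87 0.26] 1
[248.   90.5] [-22.85   3.45] 1
[429.4   92.48] [0.08 2.09] 1
```

View pics/w31c.png

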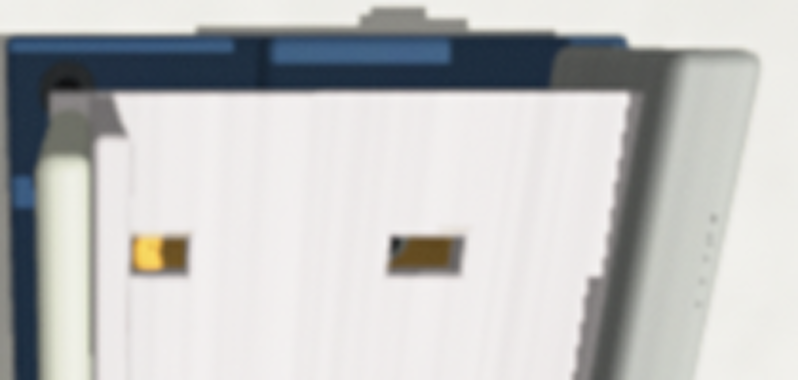

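Call:
apply_moves --steps '[[[0,-0.0025,0.001,0],[0,-0.002,0.001,0]]]'

```text
time: 38.63
tcp_pos: [0.5022, 0.2433, 0.0795]
eef_rot: [0.018, 0.702, 0.711, -0.011]
contact_force: [-1.3, -1.3, 1.4]
grip_width: 0.0094
```

```bash
python3 st.py
```

```text
38.6333 M [0.11 0.39 0.09] F [-1.3 -1.3  1.4] tcp [0.5022 0.2433 0.0795] lean 0.0091 -0.0408 yaw 0.74
```

Call:
apply_moves --steps '[[[0,-0.0005,0.002,0]]]'

```text
time: 38.72
tcp_pos: [0.5022, 0.2433, 0.0789]
eef_rot: [0.018, 0.702, 0.712, -0.011]
contact_force: [-7.5, -2.8, 21.3]
grip_width: 0.009
```

```bash
python3 st.py; python3 snap.py w32;python3 st.py;python3 st.py
```

```text
38.7167 M [-0.34  1.23  0.03] F [-7.5 -2.8 21.3] tcp [0.5022 0.2433 0.0789] lean 0.0099 -0.0409 yaw 0.75
38.7667 [0.5023 0.2433 0.079 ] [ 0.0178  0.7023  0.7115 -0.0111] 0.009 [-5.29 -1.92 12.77]
38.7667 M [-0.13  0.89  0.  ] F [-5.3 -1.9 12.8] tcp [0.5023 0.2433 0.079 ] lean 0.0097 -0.0409 yaw 0.75
38.7667 M [-0.13  0.89  0.  ] F [-5.3 -1.9 12.8] tcp [0.5023 0.2433 0.079 ] lean 0.0097 -0.0409 yaw 0.75
```

Call:
apply_moves --steps '[[[0,-0.003,0.0015,0]]]'

```text
time: 38.85
tcp_pos: [0.5009, 0.2434, 0.0789]
eef_rot: [0.019, 0.702, 0.712, -0.01]
contact_force: [-0.8, -1.2, 8.6]
grip_width: 0.0095
```

```bash
python3 st.py; python3 snap.py w33;python3 st.py
```

```text
38.85 M [-0.31  0.07  0.17] F [-0.8 -1.2  8.6] tcp [0.5009 0.2434 0.0789] lean 0.0128 -0.0406 yaw 0.77
38.9 [0.5008 0.2434 0.0789] [ 0.0191  0.7019  0.712  -0.0098] 0.0093 [-1.98 -2.26  9.77]
38.9 M [-0.27  0.17  0.17] F [-2.  -2.3  9.8] tcp [0.5008 0.2434 0.0789] lean 0.0134 -0.0408 yaw 0.82
```

Call:
apply_moves --steps '[[[0,0.002,0,0],[0,0.0015,0,0],[0,0.0015,0,0],[0,0.0015,0,0],[0,0.0015,0.0005,0]]]'

```text
time: 39.32
tcp_pos: [0.5045, 0.2429, 0.0793]
eef_rot: [0.016, 0.702, 0.712, -0.015]
contact_force: [-8.4, -1.9, 14.6]
grip_width: 0.0091
```

```bash
python3 st.py
```

```text
39.3167 M [0.2  1.37 0.02] F [-8.4 -1.9 14.6] tcp [0.5045 0.2429 0.0793] lean 0.0018 -0.0431 yaw 0.83
```

Call:
apply_moves --steps '[[[0,0.002,0.0005,0],[0,0.002,0.0005,0],[0,0.002,0.0005,0]]]'

```text
time: 39.57
tcp_pos: [0.505, 0.2432, 0.0798]
eef_rot: [0.011, 0.702, 0.711, -0.02]
contact_force: [-9.0, -1.6, 13.3]
grip_width: 0.0091
```

```bash
python3 st.py
```

```text
39.5667 M [0.09 1.34 0.02] F [-9.  -1.6 13.3] tcp [0.505  0.2432 0.0798] lean -0.0127 -0.0445 yaw 0.73
```

Call:
apply_moves --steps '[[[0,0.0032,0.0005,0]]]'

```text
time: 39.65
tcp_pos: [0.5052, 0.2432, 0.08]
eef_rot: [0.009, 0.703, 0.711, -0.023]
contact_force: [-13.9, -1.1, 18.4]
grip_width: 0.0094
```

```bash
python3 st.py; python3 snap.py w34; python3 snap.py s34 scene; python3 st.py; python3 crop.py w34 230 80 440 180 3.8 w34c; python3 crop.py s34 195 140 295 215 7 s34c; python3 track.py w26 w34
```

```text
39.65 M [0.   2.01 0.07] F [-13.9  -1.1  18.4] tcp [0.5052 0.2432 0.08  ] lean -0.0202 -0.0454 yaw 0.7
39.7 [0.5052 0.2432 0.0801] [ 0.0086  0.7025  0.7112 -0.0235] 0.009 [-11.81  -0.46  16.3 ]
39.75 [0.5052 0.2432 0.08  ] [ 0.0088  0.7025  0.7112 -0.0234] 0.0096 [-11.76  -0.9   16.67]
39.75 M [0.   1.82 0.06] F [-11.8  -0.9  16.7] tcp [0.5052 0.2432 0.08  ] lean -0.0204 -0.0456 yaw 0.71
[263.64 141.47] [ 0.35 -0.01] 1
[278.61 142.07] [ 0.42 -0.  ] 1
[263.28 151.88] [0.32 0.05] 1
[331.93 141.49] [0.57 0.44] 1
[351.23 141.7 ] [0.5  0.36] 1
[331.17 151.37] [0.49 0.2 ] 1
[261.83 114.98] [ 0.69 -0.03] 1
[238.82 122.66] [ 0.78 -0.11] 1
[248.   90.5] [-21.47   3.5 ] 1
[429.4   92.48] [1.25 2.27] 1
```

View pics/w34c.png

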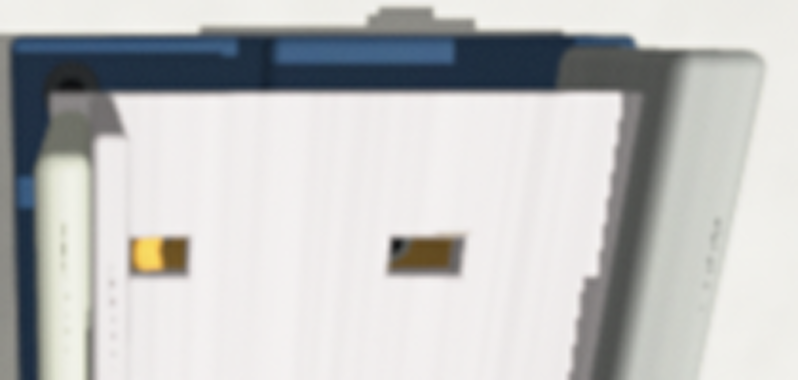

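View pics/s34c.png

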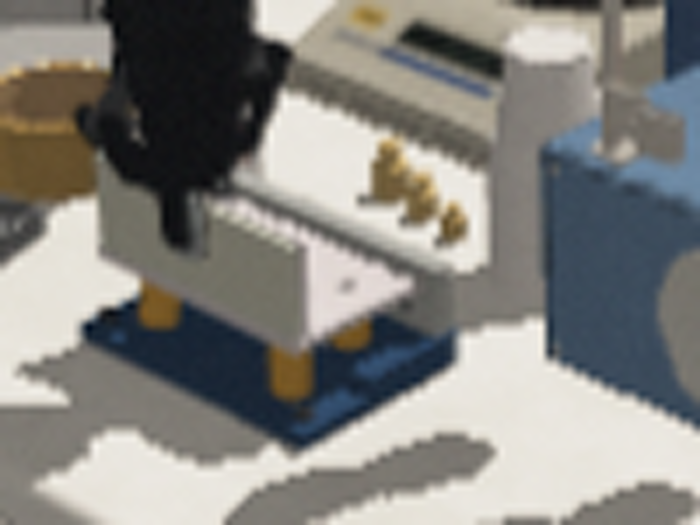

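Call:
apply_moves --steps '[[[0,-0.0015,0.003,0],[0,-0.0015,0.003,0],[0,-0.0015,0.003,0],[0,-0.0015,0.003,0],[0,-0.001,0.003,0]]]'

```text
time: 40.17
tcp_pos: [0.5048, 0.2432, 0.0796]
eef_rot: [0.013, 0.701, 0.712, -0.02]
contact_force: [-8.2, -3.7, 20.2]
grip_width: 0.0093
```

```bash
python3 st.py
```

```text
40.1667 M [-0.2   1.24 -0.04] F [-8.2 -3.7 20.2] tcp [0.5048 0.2432 0.0796] lean -0.0093 -0.0468 yaw 0.88
```

Call:
apply_moves --steps '[[[0,-0.0015,0.003,0],[0,-0.001,0.003,0],[0,0.003,0.0005,0]]]'

```text
time: 40.42
tcp_pos: [0.5051, 0.2432, 0.08]
eef_rot: [0.012, 0.702, 0.712, -0.021]
contact_force: [-12.2, 0.9, 9.3]
grip_width: 0.0095
```

```bash
python3 st.py; python3 snap.py w35;python3 st.py
```

```text
40.4167 M [ 0.45  2.34 -0.07] F [-12.2   0.9   9.3] tcp [0.5051 0.2432 0.08  ] lean -0.0119 -0.047 yaw 0.79
40.4667 [0.505  0.2432 0.0798] [ 0.012   0.702   0.7117 -0.0214] 0.009 [-10.36  -0.43  15.5 ]
40.4667 M [0.19 1.82 0.  ] F [-10.4  -0.4  15.5] tcp [0.505  0.2432 0.0798] lean -0.013 -0.0472 yaw 0.79
```

Call:
apply_moves --steps '[[[0,0.0038,-0.0005,0]]]'

```text
time: 40.55
tcp_pos: [0.5053, 0.2432, 0.0803]
eef_rot: [0.009, 0.702, 0.711, -0.024]
contact_force: [-9.6, -0.5, 7.4]
grip_width: 0.0091
```

```bash
python3 st.py; python3 snap.py w36;python3 st.py; python3 snap.py w37;python3 st.py
```

```text
40.55 M [ 0.26  1.73 -0.01] F [-9.6 -0.5  7.4] tcp [0.5053 0.2432 0.0803] lean -0.021 -0.048 yaw 0.73
40.6 [0.5053 0.2432 0.0802] [ 0.0091  0.7024  0.7113 -0.0249] 0.0093 [-11.76  -0.12  11.72]
40.6 M [0.21 1.81 0.06] F [-11.8  -0.1  11.7] tcp [0.5053 0.2432 0.0802] lean -0.0221 -0.0481 yaw 0.73
40.65 [0.5052 0.2432 0.0802] [ 0.0092  0.7023  0.7114 -0.0248] 0.0095 [-11.96   0.87  12.98]
40.65 M [0.14 1.73 0.01] F [-12.    0.9  13. ] tcp [0.5052 0.2432 0.0802] lean -0.0217 -0.0482 yaw 0.74
```

```bash
python3 track.py w26 w37; python3 crop.py w37 230 80 440 180 3.8 w37c; python3 - <<'E'
import cv2
for n in("w37","w22"):
    im=cv2.imread(f"pics/{n}.png")[85:305,350:435]
    cv2.imwrite(f"pics/{n}e.png",cv2.resize(im,None,fx=7,fy=2.7,interpolation=cv2.INTER_CUBIC))
E
```

```text
[263.64 141.47] [0.42 0.1 ] 1
[278.61 142.07] [ 0.33 -0.15] 1
[263.28 151.88] [0.42 0.07] 1
[331.93 141.49] [0.53 0.22] 1
[351.23 141.7 ] [0.43 0.39] 1
[331.17 151.37] [0.44 0.21] 1
[261.83 114.98] [0.76 0.06] 1
[238.82 122.66] [ 0.86 -0.07] 1
[248.   90.5] [-21.41   3.53] 1
[429.4   92.48] [1.35 2.21] 1
```

View pics/w37e.png

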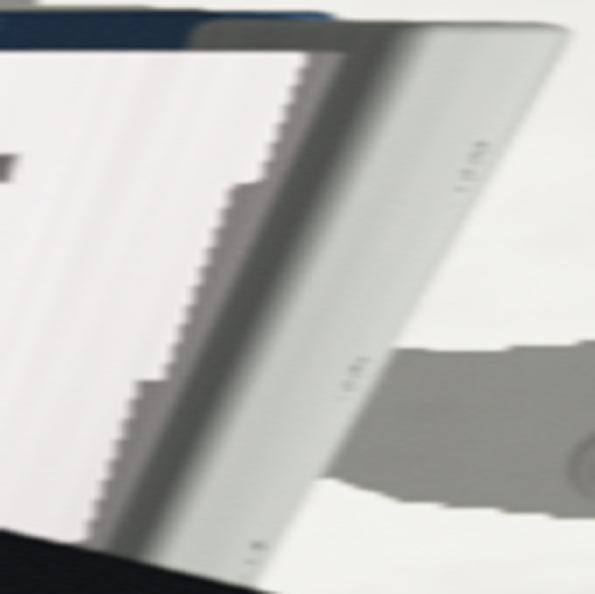

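View pics/w37c.png

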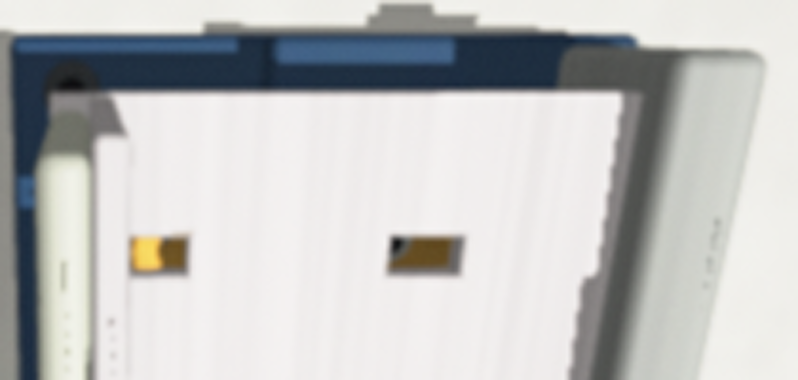

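Call:
apply_moves --steps '[[[0,-0.0015,0.003,0],[0,-0.0015,0.003,0],[0,-0.0015,0.003,0],[0,-0.0015,0.003,0],[0,-0.0015,0.003,0]]]'

```text
time: 41.07
tcp_pos: [0.5048, 0.2433, 0.0795]
eef_rot: [0.014, 0.702, 0.712, -0.021]
contact_force: [-6.1, -4.9, 19.0]
grip_width: 0.0091
```

Call:
apply_moves --steps '[[[0,-0.0015,0.003,0],[0,-0.0015,0.003,0],[0,-0.0015,0.003,0],[0,-0.0015,0.003,0],[0,-0.0015,0.003,0]]]'

```text
time: 41.48
tcp_pos: [0.5045, 0.2431, 0.0792]
eef_rot: [0.017, 0.702, 0.712, -0.017]
contact_force: [-6.4, -4.2, 19.6]
grip_width: 0.009
```

```bash
python3 st.py
```

```text
41.4833 M [-0.18  1.02 -0.04] F [-6.4 -4.2 19.6] tcp [0.5045 0.2431 0.0792] lean 0.0015 -0.0482 yaw 0.77
```

Call:
apply_moves --steps '[[[0,0.0033,-0.0005,0]]]'

```text
time: 41.57
tcp_pos: [0.505, 0.2431, 0.08]
eef_rot: [0.015, 0.703, 0.711, -0.019]
contact_force: [-11.3, 2.2, 1.8]
grip_width: 0.0095
```

```bash
python3 st.py; python3 snap.py w38;python3 st.py; python3 snap.py s38 scene;python3 st.py; python3 snap.py t38 top; python3 st.py; python3 track.py w26 w38
```

```text
41.5667 M [ 0.74  2.29 -0.01] F [-11.3   2.2   1.8] tcp [0.505  0.2431 0.08  ] lean -0.0049 -0.0484 yaw 0.69
41.6167 [0.5049 0.243  0.0797] [ 0.0149  0.7027  0.7111 -0.0194] 0.0092 [-9.8   1.31  9.93]
41.6167 M [0.41 1.69 0.06] F [-9.8  1.3  9.9] tcp [0.5049 0.243  0.0797] lean -0.0061 -0.0486 yaw 0.68
41.6667 [0.5048 0.243  0.0796] [ 0.0151  0.7025  0.7112 -0.0194] 0.0094 [-10.41  -0.7   12.39]
41.6667 M [0.2 1.6 0. ] F [-10.4  -0.7  12.4] tcp [0.5048 0.243  0.0796] lean -0.0058 -0.0488 yaw 0.7
41.7167 [0.5048 0.243  0.0796] [ 0.0152  0.7025  0.7113 -0.0194] 0.0091 [-10.66  -0.88  12.22]
41.7167 M [ 0.25  1.58 -0.03] F [-10.7  -0.9  12.2] tcp [0.5048 0.243  0.0796] lean -0.0057 -0.049 yaw 0.71
[263.64 141.47] [0.73 0.61] 1
[278.61 142.07] [ 0.05 -0.36] 1
[263.28 151.88] [ 0.91 -0.23] 1
[331.93 141.49] [ 0.14 -0.02] 1
[351.23 141.7 ] [ 0.13 -0.  ] 1
[331.17 151.37] [ 0.08 -0.29] 1
[261.83 114.98] [0.79 0.3 ] 1
[238.82 122.66] [0.82 0.28] 1
[248.   90.5] [ 7.15 -0.11] 1
[429.4   92.48] [-0.04  1.94] 1
```

Call:
apply_moves --steps '[[[0,-0.0015,0.003,0],[0,-0.0015,0.003,0],[0,-0.0015,0.003,0],[0,-0.0015,0.003,0],[0,0.0042,-0.001,0]]]'

```text
time: 42.13
tcp_pos: [0.505, 0.243, 0.08]
eef_rot: [0.016, 0.702, 0.711, -0.02]
contact_force: [-13.2, 1.6, 1.4]
grip_width: 0.0093
```

```bash
python3 st.py; python3 snap.py w39;python3 st.py; python3 snap.py s39 scene;python3 snap.py t39 top; python3 st.py; python3 crop.py w39 230 80 440 180 3.8 w39c;python3 crop.py s39 130 110 410 310 2.8 s39c
```

```text
42.1333 M [ 0.68  2.43 -0.05] F [-13.2   1.6   1.4] tcp [0.505 0.243 0.08 ] lean -0.0048 -0.0503 yaw 0.72
42.1833 [0.5048 0.2431 0.0795] [ 0.0155  0.7025  0.7112 -0.0201] 0.0092 [-8.81  1.07 -0.09]
42.1833 M [0.33 1.15 0.05] F [-8.8  1.1 -0.1] tcp [0.5048 0.2431 0.0795] lean -0.0062 -0.0503 yaw 0.71
42.2333 [0.5047 0.2431 0.079 ] [ 0.0157  0.7023  0.7114 -0.02  ] 0.0093 [-10.84   2.29   9.86]
42.2833 [0.5047 0.2431 0.079 ] [ 0.0159  0.7022  0.7115 -0.02  ] 0.0094 [-9.5   1.49  7.56]
42.2833 M [ 0.06  1.42 -0.02] F [-9.5  1.5  7.6] tcp [0.5047 0.2431 0.079 ] lean -0.0054 -0.0507 yaw 0.75
```

View pics/w39c.png

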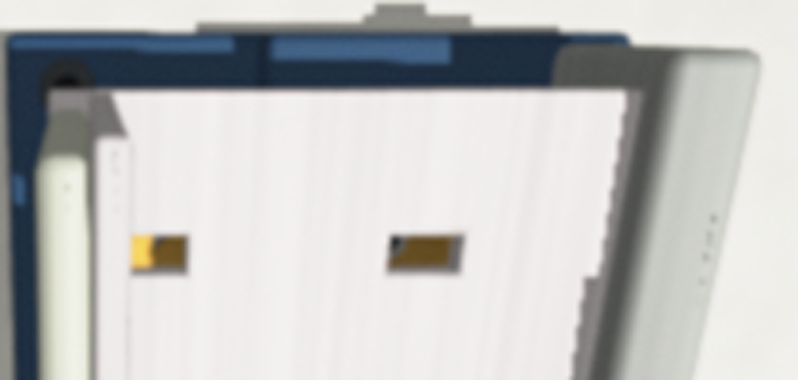

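View pics/s39c.png

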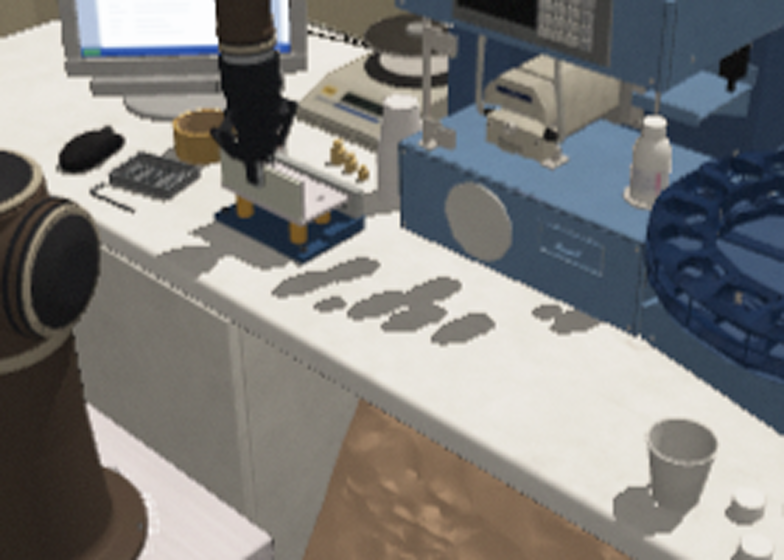

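```bash
python3 snap.py w40;python3 st.py; python3 snap.py s40 scene; python3 st.py; python3 snap.py w41; python3 st.py; python3 track.py w26 w41 | head -8; python3 - <<'E'
from h import *
import pickle
p=pickle.load(open("pics/w41.pkl","rb"))
im=cv2.imread("pics/w41.png")[85:305,350:435]
cv2.imwrite("pics/w41e.png",cv2.resize(im,None,fx=7,fy=2.7,interpolation=cv2.INTER_CUBIC))
E
```

```text
42.3333 [0.5047 0.243  0.079 ] [ 0.016   0.7022  0.7116 -0.02  ] 0.0095 [-10.22   1.14   6.91]
42.3333 M [0.08 1.48 0.02] F [-10.2   1.1   6.9] tcp [0.5047 0.243  0.079 ] lean -0.0054 -0.0509 yaw 0.76
42.3833 [0.5047 0.2431 0.079 ] [ 0.016   0.7021  0.7116 -0.02  ] 0.0091 [-10.14   0.98   7.65]
42.3833 M [ 0.09  1.38 -0.03] F [-10.1   1.    7.7] tcp [0.5047 0.2431 0.079 ] lean -0.0053 -0.0509 yaw 0.77
42.4333 [0.5047 0.2431 0.079 ] [ 0.016   0.7021  0.7116 -0.02  ] 0.0092 [-9.48  0.66  6.94]
42.4333 M [ 0.11  1.37 -0.07] F [-9.5  0.7  6.9] tcp [0.5047 0.2431 0.079 ] lean -0.0053 -0.051 yaw 0.77
[263.64 141.47] [ 1.88 -1.09] 1
[278.61 142.07] [0.82 0.17] 1
[263.28 151.88] [ 1.54 -1.26] 1
[331.93 141.49] [0.91 0.23] 1
[351.23 141.7 ] [1.05 0.38] 1
[331.17 151.37] [0.92 0.21] 1
[261.83 114.98] [1.13 0.23] 1
[238.82 122.66] [0.93 0.47] 1
```

View pics/w41e.png

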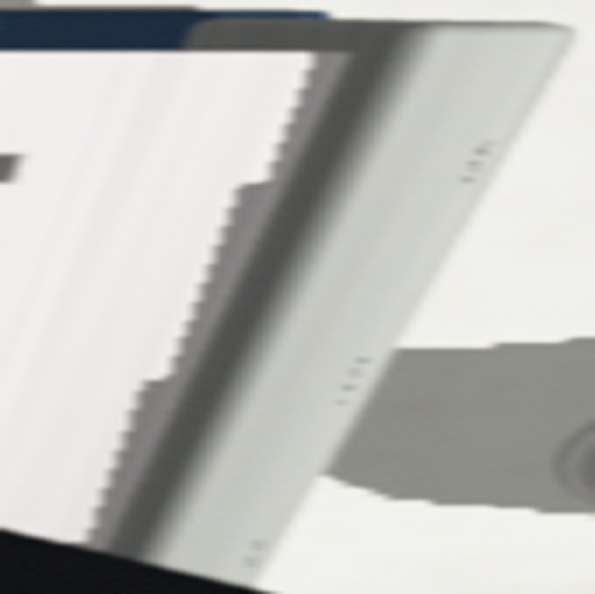

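```bash
python3 -c "
from plant import arm
print(arm.close_job())"; python3 st.py
```

```text
the job is handed in; nothing more can be done
None
the job is handed in; nothing more can be done
```

I fitted both bushes, laid the rail on all four with its leg at the front, and handed the job in at 42.4 s of the 69 s allowed. The arm was still gripping the rail and pushing it against the back stop.

**Bushes:** The tall bush is on the low-right pin and the short bush on the high-left pin. Both reached seated height without resistance, and I released them there. A wrist picture afterwards showed all four bushes standing in place.

**Push:** The wrist force along the push read a steady 9.5 to 10 N, with about 7 N pressing down. The highest I read against the stop was about 14 N. I can't measure the stop force directly. Friction on the bushes could make it a few newtons different from the wrist reading.

**Position:** The rail's rear edge lies along the stop with no visible gap. It is about 0.2 to 0.5 deg off square and 1 to 2 mm left of centre. The bottle, mouse and cup were not touched.

**Checks that disagreed:**
- **Rail tilt:** Some tilt estimates said the rail was flat, while others put its front edge 1.5 to 2 mm high. I levelled it again before the final push. The gripper height then read about 0.079 m, against roughly 0.0787 m expected for a flat rail. I judge the tilt to be within the 1.7 deg limit, but I could not confirm it directly.
- **Gripper lean:** The gripper drifted off vertical as it worked. I corrected it partway by pressing the open fingers on the bare worktop, and the wrist force peaked at about 64 N there. It still leaned about 3 deg sideways at the end, while the rail itself looked level from left to right.

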